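# Load the case pan and start the drying dock

## Task

Stand every plaster model on the table upright in the blue case pan, leaving the pan at the foot of the ramp until all are in and let go. Then push the loaded pan up the ramp (do not lift it) until its back edge drops behind the orange lip and it lies flat in the bay, and move the red-handled probe from its rest to the socket on the dock, fully home; once pan and probe are both home, press the green start button fully down and let go. Leave the bowl and the two bottles alone.

Things in the scene. Friction and masses are not known exactly. Their poses are not given: they have to be found in the camera images.
- pan: Blue open plastic case pan, 168 (x) x 112 (y) x 40 mm high, walls and floor 4 mm thick, inside 160 x 104 mm, 0.3 kg empty. Origin: centre of its underside; x along its long side and, at the start, up the ramp; z up. It starts on the table at the foot of the ramp, its +x end just inside the flared guides.
- dock: Fixed white drying dock, open on top. x: direction of travel up the ramp; y: towards the robot; origin on the table, on the lane's centre line, straight below the lip's edge (z = 0 is the table). The lane is 118 mm wide between side guides 8 mm thick, 45 mm high, from x = -110 to 180. A control box (x 60 to 170, y 67 to 129, top at 70 mm) carries socket and button.
- ramp_foot (a point): Foot of the aluminium ramp, on the table: dock frame (-125, 0, 0) mm. The ramp rises evenly from here to 30 mm high at dock x = -10. Around the foot, flared guides 30 mm high narrow from about 140 mm apart at dock x = -200 to 118 mm at -110.
- lip (a point): Middle of the lip's edge: dock frame (0, 0, 30) mm. The orange crest is flat and 30 mm high from dock x = -10 to 0; at x = 0 it drops sheer by 10 mm to the bay's floor.
- bay (a point): Centre of the bay's dark floor: dock frame (90, 0, 20) mm. The bay runs from the lip (dock x = 0) to an end wall 60 mm high at x = 180, so it is 12 mm longer than the pan. The pan lies home with its origin at dock x = 84 to 96, z = 20 mm.
- socket (a point): Centre of the mouth of the probe socket in the control box's top: an upright round hole in a red painted ring, 8 mm wide with a 2 mm chamfer, 50 mm deep. Dock frame (145, 98, 70) mm.
- probe: Temperature probe: a steel pin 6 mm thick and 40 mm long below a red square handle 16 x 16 x 45 mm with a black band; 30 g. Origin: the pin's lower end; z up through the handle, x and y square to the handle's faces. Pushed fully home, the handle's underside lies on the control box's top. It starts standing in its rest, handle on the rest's top.
- probe_tip (a point): Lower end of the probe's pin.
- probe_grip (a point): Middle of the probe's handle, 62.5 mm above the pin's lower end.
- rest: Fixed grey block 50 x 50 x 46 mm high with an 8 mm upright hole 43 mm deep in the middle of its top, where the probe stands at first. Origin: centre of the underside.
- start_top (a point): Centre of the top face of the round green start button (26 mm wide) on the control box.
- start (a joint): Travel of the start button, m: 0 up, 0.006 fully down (a spring; fully down takes 5 N). It springs back when let go.
- bowl: Amber glass bowl, 100 mm wide, 45 mm high; leave it alone. Origin: centre of the underside.
- resin: White resin bottle, 48 mm wide, 110 mm high; leave it alone. Origin: centre of the underside.
- dropper: Grey bottle with a black cap, 40 mm wide, 100 mm high; leave it alone. Origin: centre of the underside.
- model1: Dental model 1 of up to 5 (absent in some runs): plaster base 46 (x) x 26 (y) x 17 mm high with a 40 x 13 mm pink ridge and cream teeth on top, 26 mm high in all (about 60 g). Origin: centre of the underside; z up, teeth upward. Starts upright on the table.
- model2: Dental model 2 of up to 5 (absent in some runs): plaster base 46 (x) x 26 (y) x 17 mm high with a 40 x 13 mm pink ridge and cream teeth on top, 26 mm high in all (about 60 g). Origin: centre of the underside; z up, teeth upward. Starts upright on the table.
- model3: Dental model 3 of up to 5 (absent in some runs): plaster base 46 (x) x 26 (y) x 17 mm high with a 40 x 13 mm pink ridge and cream teeth on top, 26 mm high in all (about 60 g). Origin: centre of the underside; z up, teeth upward. Starts upright on the table.
- model4: Dental model 4 of up to 5 (absent in some runs): plaster base 46 (x) x 26 (y) x 17 mm high with a 40 x 13 mm pink ridge and cream teeth on top, 26 mm high in all (about 60 g). Origin: centre of the underside; z up, teeth upward. Starts upright on the table.
- model5: Dental model 5 of up to 5 (absent in some runs): plaster base 46 (x) x 26 (y) x 17 mm high with a 40 x 13 mm pink ridge and cream teeth on top, 26 mm high in all (about 60 g). Origin: centre of the underside; z up, teeth upward. Starts upright on the table.
Things that resemble listed ones, but are neither listed nor needed, are in the scene too. Of the things like the pan, leave any that is pink; of the rest the larger one is meant. What is shaped like the model1 but black or purple is not meant.

How it is judged:
By the outcome, as a careful person would: the job done as asked, in the order asked, and still so for the second after the job is handed in, with the robot touching nothing.
Of model1, model2, model3, model4, model5 only 3 to 5 are there at a start; the rules pass over those that are not, and their reading is None.
At some moment in a run one of model1, model2, model3, model4, model5 may be knocked a few centimetres aside while the robot is not near it.
It also fails if it takes over 210 s, if anything falls off the work surface, if the arm or the gripper's body presses on something with over 40 N, if the wrist force passes 120 N, or if a joint passes its speed limit or range.

## Robot

A 6-joint arm with a two-finger parallel gripper is mounted at the origin on the work surface. World frame = base frame: x ahead of the robot, y to its left, z up, the work surface at z = 0. Lengths are in mm, angles in rad, forces in N, time in s.
With the tool pointing down it reaches from about 325 to 775 mm from the base axis. Payload 5.5 kg.
Tool frame: the origin (TCP) lies midway between the tips of the shut fingers; the grasp point (between the pads) lies 19 mm behind it; z points along the fingers, x is the direction in which the jaws open and shut, and the axes are right-handed (so a half turn about z gives the same grasp; the last joint's range is limited). The gripper opens to 85 mm and grips with 20 to 120 N. Pads are 22 mm wide; open, the fingers measure 114 mm over their backs; the gripper's body (76 mm by 85 mm) begins 54 mm behind the grasp point. The pads swing forward as they close: fully open they stand 13 mm farther back than shut.
Start: joints at [-1.238, 0.091, 1.231, -0, 1.82, -0.057], TCP at [228.003, -555.006, 231.275] pointing down, gripper open.
Joint ranges: [-2.87, 2.87], [-0.86, 2.18], [0.17, 2.46], [-1.51, 4.65], [0.06, 2.69], [-2.65, 2.65]. Speed limits (rad/s): [2.57, 2.57, 3.01, 3.14, 3.14, 3.14].

## Interface

Orientations are given as a rotation vector (axis times angle).
In Python, from rig import manip gives the robot as it stands.
- The arm moves only by the tool arm_command, never from a script. Its argument "commands" is a list of rows, each an object with "translation": the shift along the tool's x, y, z in m, a list of three; "turn": the turn, a rotation vector about the tool's x, y, z in degrees, a list of three. In form: [{"translation": [dx, dy, dz], "turn": [rx, ry, rz]}, ...]. A call has 1 to 10 rows; each row shifts and turns the commanded pose from where the row before left it, along the tool's axes as they then stand; what a row does not reach is not made up. A row lasts 1/8 s, in which the tool goes at most 62.5 mm and 10.7 degrees, less where a joint would pass 70% of its speed; a pose out of reach is approached as far as the arm can. A call is refused whole if a number of a shift passes 0.0625 or a number of a turn 10.7, either way. A call with a gripper value outside its range is refused whole. "gripper" is the opening, from 0 (shut) to 1 (fully open), set as the call begins (left out, the last holds). The fingers move at their own pace and stop on an object; "grip_force" is the grip in N (left out, the last holds). Time passes only in rows, so rows that do not move let the fingers close. It gives the time, the measured TCP pose, the force and the opening at its end, in the units of the state.
- manip.state(): the state, without advancing time (a new reading comes with each control period).
- manip.camera(name): name is "scene" or "top" or "wrist"; returns the picture (384x512x3 uint8, red, green, blue); there is no depth.
- manip.get_calibration(name): a dict with "fx", "fy", "cx", "cy" (pixels), "D" ([k1, k2, p1, p2, k3] as OpenCV has them; the pictures are not rectified), "rvec" (rotation vector, rad) and "tvec" (3), from world to camera coordinates, as OpenCV has them; the wrist camera has in their place "T_tool_cam" (4x4, takes a point from camera to tool coordinates, whose origin is the TCP and whose axes are the tool frame's). Camera axes: x right, y down, z forward; pixel columns grow to the right and rows downward; lengths in mm; the calibration is good to about 2 mm. A picture is of the moment at which its call begins: read the wrist's pose just before it. get_calibration takes no time and is no camera call.
- manip.finish_job(): hands the job in, once; it reports no verdict.
The state is a dict: "time": time; "joint_pos": joint angles; "qvel": joint speeds; "effort": joint torques, N m; "position": TCP position; "ee_rot": TCP orientation; "wrist_force": force on the tool from outside, world axes, zero at the start; "moment": the same for the moment, N m; "opening": finger opening in mm.
Only numpy, scipy, OpenCV 4.12 (cv2) and the standard library are available. Lean on these libraries where they do the work, as an engineer would, in place of code of your own. Each camera call takes 0.05 s, during which the arm holds its last target. There are 200 camera calls.

## Working session

There is one attempt and no reset: what is moved stays moved. The work goes in short steps, Python scripts to look and compute and a tool call to move; the robot and the scene stay as the last step left them, time stands still between calls to the robot, and variables do not carry over. Pictures are saved under pics/ and viewed, on a budget of 18 in all, crops included, one or two more only if the job needs it, and the job is handed in when it is done.

Besides the shell and the picture viewer there is one more tool, called after "Emit:" as name([rows], argument=value, ...), one row to a line, values as JSON. arm_command: Moves the arm, as the interface text tells. Its arguments: {"type":"object","properties":{"commands":{"type":"array","items":{"type":"object","properties":{"translation":{"type":"array","items":{"type":"number"}},"turn":{"type":"array","items":{"type":"number"}}}}},"gripper":{"type":"number"},"grip_force":{"type":"number"}},"required":["commands"]}

```bash
ls; mkdir -p pics
cat > h.py <<'E'
import numpy as np, cv2
from rig import manip
from scipy.spatial.transform import Rotation as R
def cam(n,save=None):
    s=manip.state(); im=manip.camera(n)
    if save: cv2.imwrite('pics/'+save,cv2.cvtColor(im,cv2.COLOR_RGB2BGR))
    return im,s
def ext(n,s=None):
    c=manip.get_calibration(n); K=np.array([[c['fx'],0,c['cx']],[0,c['fy'],c['cy']],[0,0,1.]]);D=np.array(c['D'],float)
    if n=='wrist':
        T=np.eye(4);T[:3,:3]=R.from_rotvec(s['ee_rot']).as_matrix();T[:3,3]=s['position']
        T=T@np.array(c['T_tool_cam']); return K,D,T[:3,:3],T[:3,3]
    Rc=cv2.Rodrigues(np.array(c['rvec'],float))[0]; t=np.array(c['tvec'],float).ravel()
    return K,D,Rc.T,-Rc.T@t
def pix2w(n,px,z,s=None):
    K,D,Rw,o=ext(n,s); p=cv2.undistortPoints(np.array(px,float).reshape(-1,1,2),K,D).reshape(-1,2)
    d=np.c_[p,np.ones(len(p))]@Rw.T; return o+d*((z-o[2])/d[:,2])[:,None]
def w2pix(n,P,s=None):
    K,D,Rw,o=ext(n,s); rv=cv2.Rodrigues(Rw.T)[0]
    return cv2.projectPoints(np.array(P,float).reshape(-1,3),rv,-Rw.T@o,K,D)[0].reshape(-1,2)
E
python3 - <<'E'
from h import *
a,s=cam('top','top0.png'); b,_=cam('scene','scene0.png')
print(s)
for n in('top','scene'):print(n,ext(n)[3],pix2w(n,[[0,0],[511,0],[511,383],[0,383]],0).round())
print(manip.get_calibration('wrist'))
im=np.hstack([a,b]);
E
```

```text
pics
{'time': 0.0, 'joint_pos': array([-1.23771738e+00,  9.18812016e-02,  1.23192884e+00, -1.75115552e-05,
        1.81976000e+00, -5.67326270e-02]), 'qvel': array([-1.94995109e-03,  3.82423549e-04,  2.03763348e-04, -5.40814076e-05,
       -6.56407695e-04, -1.00577634e-03]), 'effort': array([-5.84594527e-04, -4.58732665e+01, -4.18020523e+01, -1.37825596e-04,
        1.16652728e-02,  2.24066406e-05]), 'position': array([ 227.89143319, -554.73298489,  230.11321713]), 'ee_rot': array([-2.60863247e+00,  1.74849358e+00,  2.49303652e-03]), 'wrist_force': array([-0.68814889,  0.18057682, -0.43995686]), 'moment': array([ 0.01139702, -0.03179827, -0.00621519]), 'opening': 85.43965091118336}
top [ 459.71484311  -81.83372521 1178.04061541] [[1288.  805.    0.]
 [1258. -940.    0.]
 [  34. -829.    0.]
 [  34.  706.    0.]]
scene [1147.42927103 -308.92167698 1032.89007539] [[-1300.  -927.     0.]
 [ -133.  1894.     0.]
 [ 1376.   355.     0.]
 [  840.  -928.     0.]]
{'fx': 286.9559079877003, 'fy': 286.9559079877003, 'cx': 254.27329367847668, 'cy': 190.70606502873935, 'D': array([-0.03894847,  0.        ,  0.        ,  0.        ,  0.        ]), 'T_tool_cam': array([[ 9.99999868e-01,  4.18874888e-04, -2.98946073e-04,
        -8.86004199e-01],
       [-3.19857966e-04,  9.60994614e-01,  2.76566897e-01,
        -7.13065223e+01],
       [ 4.03132495e-04, -2.76566765e-01,  9.60994621e-01,
        -1.43572975e+02],
       [ 0.00000000e+00,  0.00000000e+00,  0.00000000e+00,
         1.00000000e+00]])}
```

View pics/top0.png

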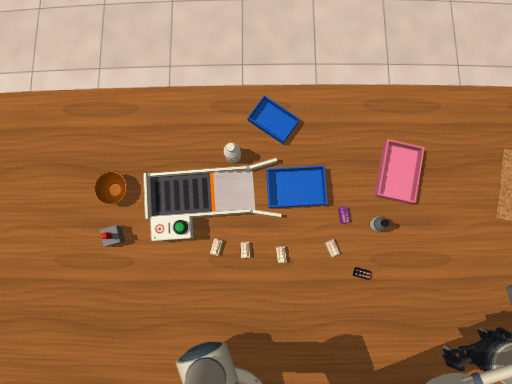

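View pics/scene0.png

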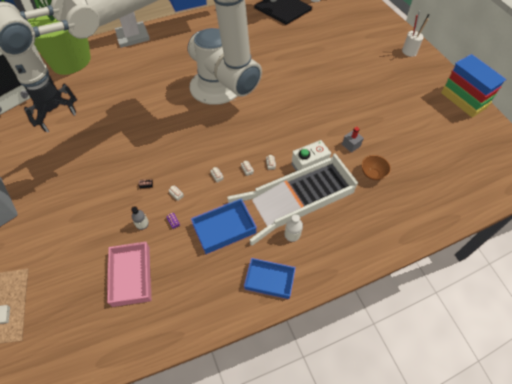

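Pan candidates in the top view are the large blue one at (297,187), which I choose, the small blue one at (274,119) and the pink one at (400,171). The white models are at (217,247), (246,250), (281,254) and (332,248). The look-alikes to leave are purple (344,215) and black (362,273). Next I'll get rough world positions.

```bash
python3 - <<'E'
from h import *
P=dict(m1=(217,247),m2=(246,250),m3=(281,254),m4=(332,248),purple=(344,215),black=(362,273))
for k,p in P.items(): print(k,pix2w('top',[p],22)[0].round())
print('pan corners',pix2w('top',[(266,168),(326,166),(328,206),(269,208)],40).round())
print('lip',pix2w('top',[(212,172),(212,214)],45).round(),'socket/btn',pix2w('top',[(160,229),(180,227)],75).round())
print('rest/probe',pix2w('top',[(113,236)],46).round(),'bowl,resin,dropper',pix2w('top',[(111,187)],20).round(),pix2w('top',[(232,152)],100).round(),pix2w('top',[(378,224)],95).round())
s=manip.state();print(R.from_rotvec(s['ee_rot']).as_matrix().round(3))
E
python3 -c "
import cv2
a=cv2.imread('pics/top0.png')[150:290,90:400];cv2.imwrite('pics/top_crop.png',cv2.resize(a,None,fx=2.5,fy=2.5,interpolation=cv2.INTER_CUBIC))"
```

```text
m1 [450.  39.  22.]
m2 [441. -44.  22.]
m3 [ 429. -145.   22.]
m4 [ 444. -291.   22.]
purple [ 539. -329.   22.]
black [ 372. -376.   22.]
pan corners [[ 676. -104.   40.]
 [ 681. -278.   40.]
 [ 564. -280.   40.]
 [ 560. -111.   40.]]
lip [[665.  52.  45.]
 [543.  52.  45.]] socket/btn [[500. 193.  75.]
 [505. 137.  75.]]
rest/probe [[481. 338.  46.]] bowl,resin,dropper [[627. 359.  20.]] [[710.  -9. 100.]] [[ 509. -406.   95.]]
[[ 0.38  -0.925 -0.001]
 [-0.925 -0.38   0.002]
 [-0.002 -0.    -1.   ]]
```

View pics/top_crop.png

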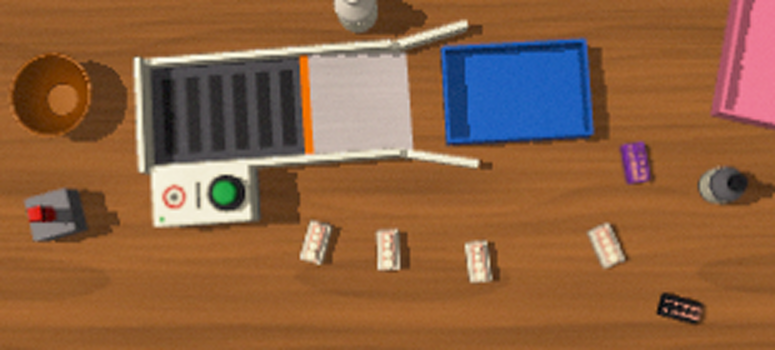

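Emit:
arm_command([
  {"translation":[0,0,0],"turn":[0,0,7.43]},
  {"translation":[0,0,0],"turn":[0,0,7.43]},
  {"translation":[0,0,0],"turn":[0,0,7.43]},
  {"translation":[-0.045,-0.03,0],"turn":[0,0,0]},
  {"translation":[-0.045,-0.03,0],"turn":[0,0,0]},
  {"translation":[-0.045,-0.03,0],"turn":[0,0,0]},
  {"translation":[-0.045,-0.03,0],"turn":[0,0,0]},
  {"translation":[-0.045,-0.03,0],"turn":[0,0,0]},
  {"translation":[-0.045,-0.03,0],"turn":[0,0,0]},
  {"translation":[-0.045,-0.03,0],"turn":[0,0,0]},
], gripper=0.8)

```text
time: 1.35
position: [438.3, -238.2, 230.9]
ee_rot: [2.222, -2.221, -0.001]
wrist_force: [1.3, -0.4, 0.4]
opening: 68.3
```

Emit:
arm_command([
  {"translation":[-0.045,-0.03,0],"turn":[0,0,0]},
  {"translation":[-0.03,-0.015,0],"turn":[0,0,0]},
  {"translation":[0,0,0],"turn":[0,0,0]},
  {"translation":[0,0,0],"turn":[0,0,0]},
])

```text
time: 1.85
position: [482.4, -165.2, 230.9]
ee_rot: [2.222, -2.22, -0.001]
wrist_force: [0.3, -0.1, -0.3]
opening: 68.3
```

Run:
```python
from h import *
a,s=cam('wrist','w1.png'); np.save('w1.npy',a); import pickle; pickle.dump(s,open('w1.pkl','wb'))
print(s['time'],s['position'].round(1),R.from_rotvec(s['ee_rot']).as_matrix().round(3),np.abs(s['qvel']).max())
```

```text
1.85 [ 482.4 -165.2  230.9] [[ 0.001 -1.    -0.001]
 [-1.    -0.001 -0.   ]
 [ 0.     0.001 -1.   ]] 0.0208100218893056
```

View pics/w1.png

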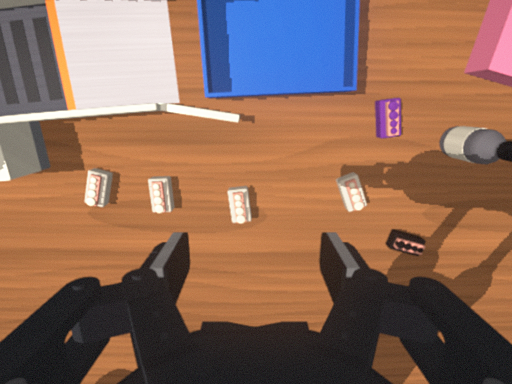

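The models are at pixels (97,188), (161,195), (239,205) and (351,192). The purple (389,118) and black (406,242) ones are decoys, the chosen pan is at top centre, and the guide end is at (239,118).

```bash
cat >> h.py <<'E'
def models(im,s,n='wrist',amin=300,amax=2500):
    hsv=cv2.cvtColor(im,cv2.COLOR_RGB2HSV); Bp=im.astype(int)
    m=((hsv[...,2]>120)&(Bp[...,0]-Bp[...,2]<75)&(hsv[...,1]<110)).astype(np.uint8)
    m=cv2.morphologyEx(m,cv2.MORPH_CLOSE,np.ones((7,7)))
    out=[]
    for c in cv2.findContours(m,cv2.RETR_EXTERNAL,cv2.CHAIN_APPROX_NONE)[0]:
        if not amin<cv2.contourArea(c)<amax: continue
        box=cv2.boxPoints(cv2.minAreaRect(c)); w=pix2w(n,box,13,s)
        e=w[1]-w[0]; f=w[2]-w[1]; le,lf=np.linalg.norm(e),np.linalg.norm(f)
        l=e if le>lf else f
        M=cv2.moments(c); cw=pix2w(n,[(M['m10']/M['m00'],M['m01']/M['m00'])],13,s)[0]
        out.append((box.mean(0).round(),w.mean(0)[:2].round(1),cw[:2].round(1),sorted([le.round(),lf.round()]),np.degrees(np.arctan2(l[1]*np.sign(l[0]),abs(l[0]))).round(1)))
    return out
E
python3 - <<'E'
from h import *
import pickle
a=np.load('w1.npy');s=pickle.load(open('w1.pkl','rb'))
for o in models(a,s):print(o)
hsv=cv2.cvtColor(a,cv2.COLOR_RGB2HSV)
m=((hsv[...,0]>100)&(hsv[...,0]<125)&(hsv[...,1]>150)&(hsv[...,2]>60)).astype(np.uint8)
c=max(cv2.findContours(m,0,2)[0],key=cv2.contourArea)
ap=cv2.approxPolyDP(c,4,True).reshape(-1,2);print(ap,pix2w('wrist',ap,40,s).round(1))
t,_=cam('top');h=cv2.cvtColor(t,cv2.COLOR_RGB2HSV)
m=((h[...,0]>100)&(h[...,0]<125)&(h[...,1]>150)&(h[...,2]>60)).astype(np.uint8)
for c in cv2.findContours(m,0,2)[0]:
    if cv2.contourArea(c)>500:
        b=cv2.boxPoints(cv2.minAreaRect(c));w=pix2w('top',b,40);print('top blue',b.mean(0),w.round(),w.mean(0).round(1))
m=((h[...,0]>5)&(h[...,0]<18)&(h[...,1]>220)&(h[...,2]>200)).astype(np.uint8)
for c in cv2.findContours(m,0,2)[0]:
    if cv2.contourArea(c)>60:
        b=cv2.boxPoints(cv2.minAreaRect(c));w=pix2w('top',b,30);print('lip',b.round(),w.round(1),w.mean(0).round(1))
E
```

```text
(array([239., 204.], dtype=float32), array([ 429.4, -144.2]), array([ 430.4, -144.2]), [np.float64(28.0), np.float64(52.0)], np.float64(7.2))
(array([161., 194.], dtype=float32), array([444.3, -40.7]), array([444.9, -40.8]), [np.float64(31.0), np.float64(50.0)], np.float64(2.4))
(array([352., 192.], dtype=float32), array([ 447.1, -292.5]), array([ 448. , -291.9]), [np.float64(29.0), np.float64(54.0)], np.float64(23.3))
(array([ 98., 187.], dtype=float32), array([453.2,  42.5]), array([453.6,  42.7]), [np.float64(33.0), np.float64(53.0)], np.float64(-16.0))
(array([471., 143.], dtype=float32), array([ 511.9, -441.9]), array([ 515.7, -438.6]), [np.float64(45.0), np.float64(85.0)], np.float64(79.6))
(array([388., 118.], dtype=float32), array([ 542.8, -329. ]), array([ 542.7, -328.8]), [np.float64(32.0), np.float64(50.0)], np.float64(7.6))
(array([508.,  48.], dtype=float32), array([ 625.7, -466.5]), array([ 622.5, -461.3]), [np.float64(34.0), np.float64(79.0)], np.float64(-16.7))
[[198   0]
 [207  96]
 [355  89]
 [358   0]] [[ 662.1 -105.5   40. ]
 [ 566.4 -111.2   40. ]
 [ 574.5 -275.7   40. ]
 [ 663.  -271.4   40. ]]
top blue [296.09274 185.25241] [[ 674. -102.   40.]
 [ 686. -271.   40.]
 [ 576. -276.   40.]
 [ 565. -109.   40.]] [ 625.2 -189.8   40. ]
top blue [272.7692   118.846146] [[ 823.  -47.   40.]
 [ 900.  -97.   40.]
 [ 824. -203.   40.]
 [ 748. -153.   40.]] [ 823.8 -125.    40. ]
lip [[209. 173.]
 [212. 173.]
 [215. 210.]
 [212. 210.]] [[664.5  61.7  30. ]
 [665.   53.7  30. ]
 [556.1  45.8  30. ]
 [555.6  53.7  30. ]] [610.3  53.7  30. ]
```

```bash
cat >> h.py <<'E'
def plan(*targets):
    s=manip.state();Rm=R.from_rotvec(s['ee_rot']).as_matrix();p=np.array(s['position'])
    print('t %.2f'%s['time'],p.round(1),'f',s['wrist_force'].round(1),'open %.1f'%s['opening'])
    for t in targets: # x,y,z,phi(deg): translation first in the frame then standing, then turn
        d=Rm.T@(np.array(t[:3],float)-p); phi=np.degrees(np.arctan2(-Rm[0,1]*0-(-Rm[0,0]),-Rm[1,0]))
        print(t,'shift mm',d.round(1),'turn z',round(phi-t[3],1))
        c,q=np.cos(np.radians(t[3])),np.sin(np.radians(t[3])); Rm=np.array([[q,-c,0],[-c,-q,0],[0,0,-1.]]);p=np.array(t[:3],float)
E
python3 - <<'E'
from h import *
plan((429.8,-144.2,60,7),(429.8,-144.2,4,7),(429.8,-144.2,80,3.4),(648.6,-148.6,80,3.4),(648.6,-148.6,9,3.4))
E
```

```text
t 1.95 [ 482.2 -165.8  231.1] f [-0.4 -0.1 -0.3] open 68.1
(429.8, -144.2, 60, 7) shift mm [-21.6  52.4 171.1] turn z -7.0
(429.8, -144.2, 4, 7) shift mm [ 0.  0. 56.] turn z 0.0
(429.8, -144.2, 80, 3.4) shift mm [  0.   0. -76.] turn z 3.6
(648.6, -148.6, 80, 3.4) shift mm [  17.4 -218.2    0. ] turn z -0.0
(648.6, -148.6, 9, 3.4) shift mm [ 0.  0. 71.] turn z -0.0
```

Emit:
arm_command([
  {"translation":[-0.0216,0.0524,0.055],"turn":[0,0,-7]},
  {"translation":[0,0,0.058],"turn":[0,0,0]},
  {"translation":[0,0,0.058],"turn":[0,0,0]},
  {"translation":[0,0,0.025],"turn":[0,0,0]},
  {"translation":[0,0,0.02],"turn":[0,0,0]},
  {"translation":[0,0,0.011],"turn":[0,0,0]},
  {"translation":[0,0,0],"turn":[0,0,0]},
  {"translation":[0,0,0],"turn":[0,0,0]},
], gripper=0.6)

```text
time: 2.95
position: [441.8, -148.3, 16.9]
ee_rot: [-2.353, 2.081, -0.003]
wrist_force: [0.3, -0.7, 1.1]
opening: 51.2
```

Emit:
arm_command([
  {"translation":[0,0,0],"turn":[0,0,0]},
  {"translation":[0,0,0],"turn":[0,0,0]},
  {"translation":[0,0,0],"turn":[0,0,0]},
  {"translation":[0,0,0],"turn":[0,0,0]},
  {"translation":[0,0,-0.02],"turn":[0,0,0]},
  {"translation":[0,0,-0.03],"turn":[0,0,0]},
  {"translation":[0,0,-0.026],"turn":[0,0,3.6]},
  {"translation":[0,0,0],"turn":[0,0,0]},
], gripper=0.1, grip_force=40)

```text
time: 3.95
position: [442.6, -148.3, 94.2]
ee_rot: [-2.287, 2.152, -0.007]
wrist_force: [-0.4, 0.1, -1.0]
opening: 11.5
```

Run:
```python
from h import *
plan((648.6,-148.6,80,3.4),(648.6,-148.6,9,3.4))
a,s=cam('wrist','w2.png')
for o in models(a,s):print(o)
```

```text
t 3.95 [ 442.6 -148.3   94.2] f [-0.4  0.1 -1. ] open 11.5
(648.6, -148.6, 80, 3.4) shift mm [  12.8 -205.6   15.1] turn z 0.1
(648.6, -148.6, 9, 3.4) shift mm [ 0.  0. 71.] turn z -0.0
(array([426., 203.], dtype=float32), array([ 446.1, -291.7]), array([ 447.5, -291.1]), [np.float64(33.0), np.float64(56.0)], np.float64(23.7))
(array([125., 189.], dtype=float32), array([443.8, -40.9]), array([444.8, -41.1]), [np.float64(32.0), np.float64(50.0)], np.float64(2.6))
(array([ 24., 172.], dtype=float32), array([452.8,  43.2]), array([453.3,  42.4]), [np.float64(38.0), np.float64(54.0)], np.float64(-18.1))
(array([496.,  86.], dtype=float32), array([ 542.4, -326.6]), array([ 542.5, -332.3]), [np.float64(24.0), np.float64(49.0)], np.float64(16.0))
```

View pics/w2.png

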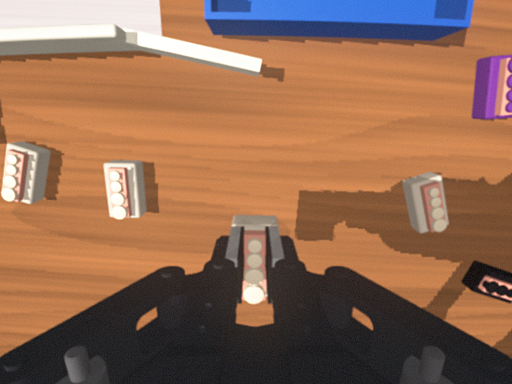

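The first row went over the speed cap, so the grasp came out 13 mm high, on the ridge only. I'll set it back down and regrip lower.

Emit:
arm_command([
  {"translation":[0,0,0.03],"turn":[0,0,0]},
  {"translation":[0,0,0.03],"turn":[0,0,0]},
  {"translation":[0,0,0.012],"turn":[0,0,0]},
  {"translation":[0,0,0.005],"turn":[0,0,0]},
  {"translation":[0,0,0],"turn":[0,0,0]},
  {"translation":[0,0,0],"turn":[0,0,0]},
])

```text
time: 4.75
position: [440.8, -147.8, 17.4]
ee_rot: [2.288, -2.152, -0.001]
wrist_force: [-9.3, 3.1, 18.5]
opening: 11.0
```

Emit:
arm_command([
  {"translation":[0,0,0],"turn":[0,0,0]},
  {"translation":[0,0,0],"turn":[0,0,0]},
  {"translation":[0,0,0],"turn":[0,0,0]},
  {"translation":[0,0.0125,0],"turn":[0,0,0]},
  {"translation":[0,0,0.007],"turn":[0,0,0]},
  {"translation":[0,0,0.006],"turn":[0,0,0]},
  {"translation":[0,0,0],"turn":[0,0,0]},
  {"translation":[0,0,0],"turn":[0,0,0]},
], gripper=0.6)

```text
time: 5.75
position: [428.8, -148.5, 1.7]
ee_rot: [-2.287, 2.154, 0.0]
wrist_force: [0.3, -0.2, 1.3]
opening: 51.6
```

Emit:
arm_command([
  {"translation":[0,0,0],"turn":[0,0,0]},
  {"translation":[0,0,0],"turn":[0,0,0]},
  {"translation":[0,0,0],"turn":[0,0,0]},
  {"translation":[0,0,0],"turn":[0,0,0]},
  {"translation":[0,0,-0.02],"turn":[0,0,0]},
  {"translation":[0,0,-0.03],"turn":[0,0,0]},
  {"translation":[0,0,-0.026],"turn":[0,0,0]},
  {"translation":[0,0,0],"turn":[0,0,0]},
], gripper=0.2)

```text
time: 6.75
position: [429.8, -149.0, 79.5]
ee_rot: [-2.286, 2.153, -0.006]
wrist_force: [-0.0, 0.5, -1.0]
opening: 25.0
```

Run:
```python
from h import *
plan((648.6,-148.6,80,3.4),(648.6,-148.6,9,3.4))
```

```text
t 6.75 [ 429.8 -149.    79.5] f [-0.   0.5 -1. ] open 25.0
(648.6, -148.6, 80, 3.4) shift mm [  12.8 -218.4    0.3] turn z 0.0
(648.6, -148.6, 9, 3.4) shift mm [ 0.  0. 71.] turn z -0.0
```

Emit:
arm_command([
  {"translation":[0.003,-0.045,0],"turn":[0,0,0]},
  {"translation":[0.003,-0.045,0],"turn":[0,0,0]},
  {"translation":[0.003,-0.045,0],"turn":[0,0,0]},
  {"translation":[0.003,-0.045,0],"turn":[0,0,0]},
  {"translation":[0.001,-0.038,0],"turn":[0,0,0]},
  {"translation":[0,0,0.035],"turn":[0,0,0]},
  {"translation":[0,0,0.025],"turn":[0,0,0]},
  {"translation":[0,0,0.011],"turn":[0,0,0]},
  {"translation":[0,0,0],"turn":[0,0,0]},
  {"translation":[0,0,0],"turn":[0,0,0]},
])

```text
time: 8.0
position: [646.7, -148.3, 6.0]
ee_rot: [2.287, -2.153, -0.001]
wrist_force: [-0.8, 0.4, 0.2]
opening: 25.0
```

Emit:
arm_command([
  {"translation":[0,0,0],"turn":[0,0,0]},
  {"translation":[0,0,0],"turn":[0,0,0]},
  {"translation":[0,0,0],"turn":[0,0,0]},
  {"translation":[0,0,-0.03],"turn":[0,0,0]},
  {"translation":[0,0,-0.05],"turn":[0,0,0]},
  {"translation":[0,0.04,-0.03],"turn":[0,0,0]},
  {"translation":[0,0.05,0],"turn":[0,0,0]},
  {"translation":[0,0.05,0],"turn":[0,0,0]},
  {"translation":[0,0,0],"turn":[0,0,0]},
  {"translation":[0,0,0],"turn":[0,0,0]},
], gripper=0.45)

```text
time: 9.25
position: [507.9, -157.0, 117.4]
ee_rot: [-2.286, 2.153, -0.002]
wrist_force: [0.1, 0.7, 0.1]
opening: 38.5
```

Run:
```python
from h import *
a,s=cam('wrist','w3.png')
for o in models(a,s):print(o)
plan((447,-292,60,23.5),(447,-292,3,23.5),(447,-292,79,3.4),(653.4,-228.4,79,3.4),(653.4,-228.4,9,3.4))
```

```text
(array([390., 258.], dtype=float32), array([ 446.7, -292.3]), array([ 451.7, -291.4]), [np.float64(30.0), np.float64(61.0)], np.float64(23.6))
(array([131., 245.], dtype=float32), array([445.4, -40.8]), array([446.5, -41. ]), [np.float64(32.0), np.float64(52.0)], np.float64(2.3))
(array([ 46., 233.], dtype=float32), array([452.7,  42.3]), array([454.1,  42.3]), [np.float64(35.0), np.float64(59.0)], np.float64(-15.6))
(array([458., 163.], dtype=float32), array([ 543.7, -336.6]), array([ 544.8, -335.9]), [np.float64(24.0), np.float64(50.0)], np.float64(17.4))
(array([254.,  26.], dtype=float32), array([ 640.8, -147.5]), array([ 641.4, -147.2]), [np.float64(28.0), np.float64(37.0)], np.float64(4.2))
t 9.30 [ 508.3 -156.9  117.4] f [ 0.5  0.2 -0.8] open 38.2
(447, -292, 60, 23.5) shift mm [131.1  69.4  57.3] turn z -20.1
(447, -292, 3, 23.5) shift mm [ 0.  0. 57.] turn z 0.0
(447, -292, 79, 3.4) shift mm [  0.   0. -76.] turn z 20.1
(653.4, -228.4, 79, 3.4) shift mm [ -51.2 -209.8    0. ] turn z -0.0
(653.4, -228.4, 9, 3.4) shift mm [ 0.  0. 70.] turn z -0.0
```

View pics/w3.png

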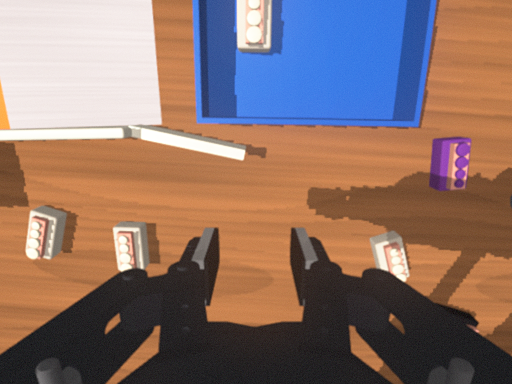

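Emit:
arm_command([
  {"translation":[0.033,0.0175,0],"turn":[0,0,0]},
  {"translation":[0.033,0.0175,0],"turn":[0,0,0]},
  {"translation":[0.033,0.0175,0],"turn":[0,0,0]},
  {"translation":[0.032,0.017,0],"turn":[0,0,-10]},
  {"translation":[0,0,0.03],"turn":[0,0,-10]},
  {"translation":[0,0,0.045],"turn":[0,0,0]},
  {"translation":[0,0,0.025],"turn":[0,0,0]},
  {"translation":[0,0,0.014],"turn":[0,0,0]},
  {"translation":[0,0,0],"turn":[0,0,0]},
  {"translation":[0,0,0],"turn":[0,0,0]},
], gripper=0.6)

```text
time: 10.55
position: [446.9, -292.3, 4.3]
ee_rot: [2.627, -1.723, 0.004]
wrist_force: [0.9, -1.4, 0.3]
opening: 51.0
```

Emit:
arm_command([
  {"translation":[0,0,0],"turn":[0,0,0]},
  {"translation":[0,0,0],"turn":[0,0,0]},
  {"translation":[0,0,0],"turn":[0,0,0]},
  {"translation":[0,0,0],"turn":[0,0,0]},
  {"translation":[0,0,-0.02],"turn":[0,0,0]},
  {"translation":[0,0,-0.03],"turn":[0,0,10]},
  {"translation":[0,0,-0.026],"turn":[0,0,10]},
  {"translation":[0,0,0],"turn":[0,0,0]},
], gripper=0.2)

```text
time: 11.55
position: [447.1, -292.6, 82.1]
ee_rot: [-2.288, 2.151, -0.008]
wrist_force: [0.7, -0.2, -1.0]
opening: 24.7
```

Run:
```python
from h import *
plan((653.4,-228.4,79,3.4),(653.4,-228.4,7,3.4))
```

```text
t 11.55 [ 447.1 -292.6   82.1] f [ 0.7 -0.2 -1. ] open 24.7
(653.4, -228.4, 79, 3.4) shift mm [ -51.4 -209.8    3.8] turn z 0.1
(653.4, -228.4, 7, 3.4) shift mm [ 0.  0. 72.] turn z -0.0
```

Emit:
arm_command([
  {"translation":[-0.0105,-0.042,0],"turn":[0,0,0]},
  {"translation":[-0.0105,-0.042,0],"turn":[0,0,0]},
  {"translation":[-0.0105,-0.042,0],"turn":[0,0,0]},
  {"translation":[-0.0105,-0.042,0],"turn":[0,0,0]},
  {"translation":[-0.0095,-0.042,0],"turn":[0,0,0]},
  {"translation":[0,0,0.035],"turn":[0,0,0]},
  {"translation":[0,0,0.025],"turn":[0,0,0]},
  {"translation":[0,0,0.0135],"turn":[0,0,0]},
  {"translation":[0,0,0],"turn":[0,0,0]},
  {"translation":[0,0,0],"turn":[0,0,0]},
])

```text
time: 12.8
position: [651.9, -227.3, 7.4]
ee_rot: [-2.291, 2.15, 0.001]
wrist_force: [-6.3, 3.4, 11.7]
opening: 25.0
```

Emit:
arm_command([
  {"translation":[0,0,0],"turn":[0,0,0]},
  {"translation":[0,0,0],"turn":[0,0,0]},
  {"translation":[0,0,0],"turn":[0,0,0]},
  {"translation":[0,0,-0.03],"turn":[0,0,0]},
  {"translation":[0,0,-0.05],"turn":[0,0,0]},
  {"translation":[-0.03,0.04,-0.03],"turn":[0,0,0]},
  {"translation":[-0.035,0.04,0],"turn":[0,0,0]},
  {"translation":[-0.035,0.04,0],"turn":[0,0,0]},
  {"translation":[0,0,0],"turn":[0,0,0]},
  {"translation":[0,0,0],"turn":[0,0,0]},
], gripper=0.45)

```text
time: 14.05
position: [527.1, -135.4, 115.7]
ee_rot: [-2.287, 2.153, -0.002]
wrist_force: [0.7, -0.9, 0.1]
opening: 38.6
```

Run:
```python
from h import *
a,s=cam('wrist','w4.png')
for o in models(a,s):print(o)
plan((445,-41,60,2.5),(445,-41,3,2.5),(445,-41,79,3.4),(598.7,-151.6,79,3.4),(598.7,-151.6,8,3.4))
```

```text
(array([153., 259.], dtype=float32), array([452.9, -40.5]), array([454.7, -40.8]), [np.float64(31.0), np.float64(39.0)], np.float64(2.2))
(array([ 68., 253.], dtype=float32), array([452.2,  43.2]), array([454.2,  42.6]), [np.float64(33.0), np.float64(62.0)], np.float64(-17.7))
(array([477., 186.], dtype=float32), array([ 543.1, -337.2]), array([ 538.7, -336.8]), [np.float64(20.0), np.float64(48.0)], np.float64(9.2))
(array([281.,  44.], dtype=float32), array([ 647.4, -147.9]), array([ 648.2, -147.4]), [np.float64(28.0), np.float64(49.0)], np.float64(3.9))
t 14.10 [ 527.5 -135.7  115.7] f [0.3 0.1 0.1] open 38.5
(445, -41, 60, 2.5) shift mm [-99.5  76.7  55.6] turn z 0.9
(445, -41, 3, 2.5) shift mm [ 0.  0. 57.] turn z 0.0
(445, -41, 79, 3.4) shift mm [  0.   0. -76.] turn z -0.9
(598.7, -151.6, 79, 3.4) shift mm [ 119.5 -146.9    0. ] turn z -0.0
(598.7, -151.6, 8, 3.4) shift mm [ 0.  0. 71.] turn z -0.0
```

View pics/w4.png

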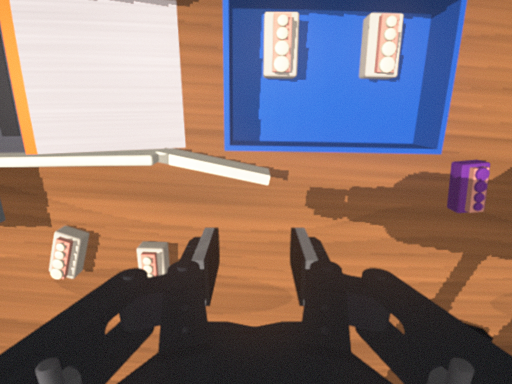

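Emit:
arm_command([
  {"translation":[-0.034,0.026,0],"turn":[0,0,0]},
  {"translation":[-0.034,0.026,0],"turn":[0,0,0]},
  {"translation":[-0.0315,0.025,0],"turn":[0,0,0.9]},
  {"translation":[0,0,0.035],"turn":[0,0,0]},
  {"translation":[0,0,0.035],"turn":[0,0,0]},
  {"translation":[0,0,0.025],"turn":[0,0,0]},
  {"translation":[0,0,0.0175],"turn":[0,0,0]},
  {"translation":[0,0,0],"turn":[0,0,0]},
  {"translation":[0,0,0],"turn":[0,0,0]},
], gripper=0.6)

```text
time: 15.22
position: [444.8, -40.7, 3.9]
ee_rot: [-2.269, 2.171, -0.002]
wrist_force: [0.4, -0.5, 0.2]
opening: 51.2
```

Emit:
arm_command([
  {"translation":[0,0,0],"turn":[0,0,0]},
  {"translation":[0,0,0],"turn":[0,0,0]},
  {"translation":[0,0,0],"turn":[0,0,0]},
  {"translation":[0,0,0],"turn":[0,0,0]},
  {"translation":[0,0,-0.02],"turn":[0,0,0]},
  {"translation":[0,0,-0.03],"turn":[0,0,-0.9]},
  {"translation":[0,0,-0.026],"turn":[0,0,0]},
  {"translation":[0,0,0],"turn":[0,0,0]},
], gripper=0.2)

```text
time: 16.23
position: [445.0, -40.6, 80.7]
ee_rot: [-2.286, 2.152, -0.005]
wrist_force: [0.3, -0.3, 0.3]
opening: 25.0
```

Run:
```python
from h import *
plan((598.7,-151.6,79,3.4),(598.7,-151.6,8,3.4))
```

```text
t 16.23 [445.  -40.6  80.7] f [ 0.3 -0.3  0.3] open 25.0
(598.7, -151.6, 79, 3.4) shift mm [ 120.1 -146.8    2.4] turn z 0.0
(598.7, -151.6, 8, 3.4) shift mm [ 0.  0. 71.] turn z -0.0
```

Emit:
arm_command([
  {"translation":[0.024,-0.03,0],"turn":[0,0,0]},
  {"translation":[0.024,-0.03,0],"turn":[0,0,0]},
  {"translation":[0.024,-0.029,0],"turn":[0,0,0]},
  {"translation":[0.024,-0.029,0],"turn":[0,0,0]},
  {"translation":[0.024,-0.029,0],"turn":[0,0,0]},
  {"translation":[0,0,0.035],"turn":[0,0,0]},
  {"translation":[0,0,0.025],"turn":[0,0,0]},
  {"translation":[0,0,0.0115],"turn":[0,0,0]},
  {"translation":[0,0,0],"turn":[0,0,0]},
  {"translation":[0,0,0],"turn":[0,0,0]},
])

```text
time: 17.48
position: [597.0, -151.2, 7.8]
ee_rot: [2.287, -2.153, -0.002]
wrist_force: [-4.5, 0.9, 8.9]
opening: 25.0
```

Emit:
arm_command([
  {"translation":[0,0,0],"turn":[0,0,0]},
  {"translation":[0,0,0],"turn":[0,0,0]},
  {"translation":[0,0,0],"turn":[0,0,0]},
  {"translation":[0,0,-0.03],"turn":[0,0,0]},
  {"translation":[0,0,-0.05],"turn":[0,0,0]},
  {"translation":[-0.04,0,-0.03],"turn":[0,0,0]},
  {"translation":[-0.05,0,-0.02],"turn":[0,0,0]},
  {"translation":[-0.05,0,0],"turn":[0,0,0]},
  {"translation":[0,0,0],"turn":[0,0,0]},
  {"translation":[0,0,0],"turn":[0,0,0]},
], gripper=0.45)

```text
time: 18.73
position: [589.2, -11.8, 136.8]
ee_rot: [2.287, -2.153, -0.0]
wrist_force: [0.4, -0.5, -0.4]
opening: 38.5
```

Run:
```python
from h import *
a,s=cam('wrist','w5.png')
for o in models(a,s):print(o)
plan((453,43,60,-16.5),(453,43,3,-16.5),(453,43,79,3.4),(603.5,-231.4,79,3.4),(603.5,-231.4,8,3.4))
```

```text
(array([489., 134.], dtype=float32), array([ 651.3, -228.9]), array([ 651.9, -227.4]), [np.float64(42.0), np.float64(51.0)], np.float64(3.6))
t 18.77 [589.2 -12.4 136.8] f [ 0.1  0.1 -0.4] open 38.4
(453, 43, 60, -16.5) shift mm [-63.4 132.6  76.8] turn z 19.9
(453, 43, 3, -16.5) shift mm [ 0.  0. 57.] turn z 0.0
(453, 43, 79, 3.4) shift mm [  0.   0. -76.] turn z -19.9
(603.5, -231.4, 79, 3.4) shift mm [ 282.8 -134.     0. ] turn z -0.0
(603.5, -231.4, 8, 3.4) shift mm [ 0.  0. 71.] turn z -0.0
```

View pics/w5.png

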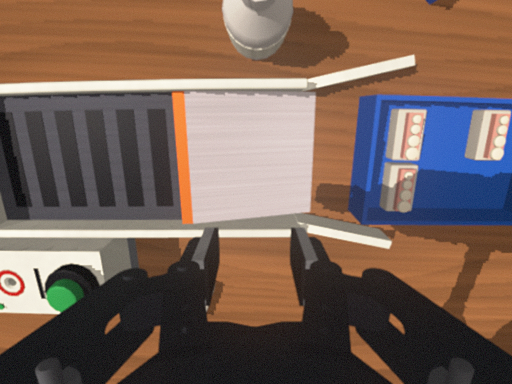

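Run:
```python
from h import *
a,s=cam('top')
for o in models(a,s,'top',40,400):print(o)
im,_=cam('wrist'); np.save('w5.npy',im)
h=cv2.cvtColor(im,cv2.COLOR_RGB2HSV)
m=((h[...,0]>5)&(h[...,0]<18)&(h[...,1]>220)&(h[...,2]>200)).astype(np.uint8)
c=max(cv2.findContours(m,0,2)[0],key=cv2.contourArea);s=manip.state()
b=cv2.boxPoints(cv2.minAreaRect(c));print(b,pix2w('wrist',b,30,s).round(1))
```

```text
(array([109., 235.], dtype=float32), array([483.4, 361.9]), array([484.1, 362.2]), [np.float64(50.0), np.float64(53.0)], np.float64(16.0))
(array([304., 176.], dtype=float32), array([ 657.6, -217.6]), array([ 657.3, -226. ]), [np.float64(44.0), np.float64(62.0)], np.float64(4.2))
(array([281., 178.], dtype=float32), array([ 650. , -149.1]), array([ 647. , -140.3]), [np.float64(82.0), np.float64(148.0)], np.float64(25.8))Traceback (most recent call last):
  File "<stdin>", line 7, in <module>
ValueError: max() iterable argument is empty
```

Emit:
arm_command([
  {"translation":[0.014,0.041,0],"turn":[0,0,0]},
  {"translation":[0.014,0.041,0],"turn":[0,0,0]},
  {"translation":[0.014,0.04,0.03],"turn":[0,0,0]},
  {"translation":[0,0,0],"turn":[0,0,0]},
  {"translation":[0,0,0],"turn":[0,0,0]},
])

```text
time: 19.5
position: [470.8, -61.5, 108.1]
ee_rot: [-2.285, 2.155, -0.002]
wrist_force: [1.8, -0.7, 1.6]
opening: 38.1
```

Run:
```python
from h import *
a,s=cam('wrist','w6.png')
for o in models(a,s):print(o)
plan((453,43,60,-16.5),(453,43,3,-16.5),(453,43,79,3.4),(603.5,-231.4,79,3.4),(603.5,-231.4,8,3.4))
```

```text
(array([136., 206.], dtype=float32), array([452.4,  43.4]), array([454. ,  43.3]), [np.float64(30.0), np.float64(55.0)], np.float64(-15.8))
(array([488.,   5.], dtype=float32), array([ 630.2, -229. ]), array([ 630.4, -227.2]), [np.float64(7.0), np.float64(37.0)], np.float64(-84.1))
t 19.55 [471.5 -61.4 108.8] f [-0.3 -0.4  0.2] open 38.4
(453, 43, 60, -16.5) shift mm [-105.3   12.4   48.7] turn z 19.9
(453, 43, 3, -16.5) shift mm [ 0.  0. 57.] turn z 0.0
(453, 43, 79, 3.4) shift mm [  0.   0. -76.] turn z -19.9
(603.5, -231.4, 79, 3.4) shift mm [ 282.8 -134.     0. ] turn z -0.0
(603.5, -231.4, 8, 3.4) shift mm [ 0.  0. 71.] turn z -0.0
```

Emit:
arm_command([
  {"translation":[-0.035,0.004,0],"turn":[0,0,0]},
  {"translation":[-0.035,0.004,0],"turn":[0,0,0]},
  {"translation":[-0.035,0.004,0],"turn":[0,0,10]},
  {"translation":[0,0,0.03],"turn":[0,0,10]},
  {"translation":[0,0,0.035],"turn":[0,0,0]},
  {"translation":[0,0,0.025],"turn":[0,0,0]},
  {"translation":[0,0,0.015],"turn":[0,0,0]},
  {"translation":[0,0,0],"turn":[0,0,0]},
  {"translation":[0,0,0],"turn":[0,0,0]},
], gripper=0.6)

```text
time: 20.68
position: [453.0, 43.3, 3.8]
ee_rot: [-1.877, 2.517, -0.002]
wrist_force: [0.6, 0.8, -0.3]
opening: 51.3
```

Emit:
arm_command([
  {"translation":[0,0,0],"turn":[0,0,0]},
  {"translation":[0,0,0],"turn":[0,0,0]},
  {"translation":[0,0,0],"turn":[0,0,0]},
  {"translation":[0,0,0],"turn":[0,0,0]},
  {"translation":[0,0,-0.02],"turn":[0,0,0]},
  {"translation":[0,0,-0.03],"turn":[0,0,-10]},
  {"translation":[0,0,-0.026],"turn":[0,0,-10]},
  {"translation":[0,0,0],"turn":[0,0,0]},
], gripper=0.2)

```text
time: 21.68
position: [453.0, 43.2, 80.2]
ee_rot: [-2.283, 2.153, -0.005]
wrist_force: [0.6, -0.2, -1.1]
opening: 25.1
```

Run:
```python
from h import *
plan((603.5,-231.4,79,3.4),(603.5,-231.4,8,3.4))
```

```text
t 21.68 [453.   43.2  80.2] f [ 0.6 -0.2 -1.1] open 25.1
(603.5, -231.4, 79, 3.4) shift mm [ 283.  -134.2    1.8] turn z -0.0
(603.5, -231.4, 8, 3.4) shift mm [ 0.  0. 71.] turn z -0.0
```

Emit:
arm_command([
  {"translation":[0.047,-0.022,0],"turn":[0,0,0]},
  {"translation":[0.047,-0.022,0],"turn":[0,0,0]},
  {"translation":[0.047,-0.022,0],"turn":[0,0,0]},
  {"translation":[0.047,-0.022,0],"turn":[0,0,0]},
  {"translation":[0.047,-0.023,0],"turn":[0,0,0]},
  {"translation":[0.048,-0.023,0],"turn":[0,0,0]},
  {"translation":[0,0,0.035],"turn":[0,0,0]},
  {"translation":[0,0,0.025],"turn":[0,0,0]},
  {"translation":[0,0,0.0115],"turn":[0,0,0]},
  {"translation":[0,0,0],"turn":[0,0,0]},
])

```text
time: 22.92
position: [601.7, -231.1, 7.2]
ee_rot: [2.283, -2.157, -0.002]
wrist_force: [-5.0, 0.9, 8.2]
opening: 24.5
```

Emit:
arm_command([
  {"translation":[0,0,0],"turn":[0,0,0]},
  {"translation":[0,0,0],"turn":[0,0,0]},
  {"translation":[0,0,0],"turn":[0,0,0]},
  {"translation":[0,0,-0.03],"turn":[0,0,0]},
  {"translation":[0,0,-0.05],"turn":[0,0,0]},
  {"translation":[-0.03,0.03,-0.04],"turn":[0,0,0]},
  {"translation":[-0.04,0.025,-0.04],"turn":[0,0,0]},
  {"translation":[-0.04,0,-0.04],"turn":[0,0,0]},
  {"translation":[0,0,0],"turn":[0,0,0]},
  {"translation":[0,0,0],"turn":[0,0,0]},
], gripper=0.45)

```text
time: 24.18
position: [541.0, -124.8, 206.0]
ee_rot: [2.287, -2.153, -0.0]
wrist_force: [-1.0, -1.1, -0.4]
opening: 38.2
```

Run:
```python
from h import *
a,s=cam('wrist','w7.png');np.save('w7.npy',a)
import pickle; pickle.dump(s,open('w7.pkl','wb'))
for o in models(a,s):print(o)
h=cv2.cvtColor(a,cv2.COLOR_RGB2HSV)
m=((h[...,0]>100)&(h[...,0]<125)&(h[...,1]>150)&(h[...,2]>50)).astype(np.uint8)
c=max(cv2.findContours(m,0,2)[0],key=cv2.contourArea)
ap=cv2.approxPolyDP(cv2.convexHull(c),5,True).reshape(-1,2);print(ap.tolist(),pix2w('wrist',ap,40,s).round(1))
plan()
```

```text
(array([491., 206.], dtype=float32), array([ 512., -429.]), array([ 513.5, -427. ]), [np.float64(46.0), np.float64(47.0)], np.float64(-5.5))
(array([428., 178.], dtype=float32), array([ 542.9, -336.2]), array([ 541.7, -335.4]), [np.float64(19.0), np.float64(48.0)], np.float64(9.8))
(array([352.,  99.], dtype=float32), array([ 627.2, -228.8]), array([ 629.4, -228.4]), [np.float64(31.0), np.float64(99.0)], np.float64(3.7))
(array([149.,   8.], dtype=float32), array([707.7,  -2.5]), array([709.4,  -5.6]), [np.float64(15.0), np.float64(49.0)], np.float64(-87.6))
[[243, 40], [410, 44], [395, 153], [244, 151]] [[ 676.1 -104.2   40. ]
 [ 684.2 -270.6   40. ]
 [ 574.8 -275.5   40. ]
 [ 566.6 -110.9   40. ]]
t 24.23 [ 540.7 -125.1  205. ] f [-0.7  0.1 -0.6] open 38.1
```

View pics/w7.png

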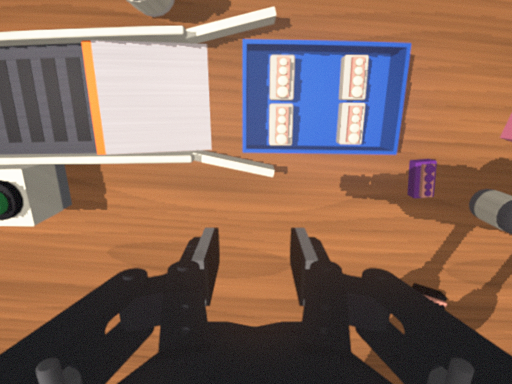

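All four models stand in the pan (pixels (281,78), (353,77), (281,124), (350,124)). Now the lip line and dock direction.

Run:
```python
from h import *
import pickle
a=np.load('w7.npy');s=pickle.load(open('w7.pkl','rb'))
h=cv2.cvtColor(a,cv2.COLOR_RGB2HSV); print(h[100,86:102].tolist())
m=((h[...,0]>10)&(h[...,0]<20)&(h[...,1]>225)&(h[...,2]>190)).astype(np.uint8)
m[:, :60]=0;m[:,130:]=0
c=max(cv2.findContours(m,0,2)[0],key=cv2.contourArea)
ap=cv2.boxPoints(cv2.minAreaRect(c));w=pix2w('wrist',ap,30,s);print(ap.tolist(),w.round(1))
a5=np.load('w5.npy')
print('ramp foot w7',pix2w('wrist',[(209,42),(212,150)],0,s).round(1))
print('guide inner tops',pix2w('wrist',[(20,43),(185,40),(20,155),(185,152)],45,s).round(1))
```

```text
[[129, 16, 110], [120, 17, 119], [4, 70, 154], [10, 153, 245], [16, 169, 255], [17, 172, 255], [17, 167, 255], [16, 173, 254], [17, 167, 254], [17, 172, 254], [16, 175, 255], [16, 156, 255], [13, 92, 253], [9, 31, 241], [3, 12, 234], [5, 13, 235]]Traceback (most recent call last):
  File "<stdin>", line 7, in <module>
ValueError: max() iterable argument is empty
```

Run:
```python
from h import *
import pickle
a=np.load('w7.npy');s=pickle.load(open('w7.pkl','rb'))
h=cv2.cvtColor(a,cv2.COLOR_RGB2HSV)
m=((h[...,0]>8)&(h[...,0]<20)&(h[...,1]>140)&(h[...,2]>220)).astype(np.uint8)
m[:, :60]=0;m[:,130:]=0
c=max(cv2.findContours(m,0,2)[0],key=cv2.contourArea)
ap=cv2.boxPoints(cv2.minAreaRect(c));w=pix2w('wrist',ap,30,s);print(ap.round(1).tolist(),w.round(1))
print('ramp foot w7',pix2w('wrist',[(209,42),(212,150)],0,s).round(1))
print('guide inner tops',pix2w('wrist',[(20,43),(185,40),(20,157),(185,152)],45,s).round(1))
```

```text
[[80.80000305175781, 41.70000076293945], [89.80000305175781, 40.5], [104.80000305175781, 153.89999389648438], [95.80000305175781, 155.10000610351562]] [[668.6  63.5  30. ]
 [670.1  53.9  30. ]
 [552.8  46.5  30. ]
 [550.8  57.   30. ]]
ramp foot w7 [[680.3 -64.5   0. ]
 [559.6 -70.7   0. ]]
guide inner tops [[662.8 117.6  45. ]
 [672.  -48.2  45. ]
 [547.  134.6  45. ]
 [562.5 -48.2  45. ]]
```

Emit:
arm_command([
  {"translation":[0.037,-0.016,0],"turn":[0,0,0]},
  {"translation":[0.037,-0.016,0],"turn":[0,0,0]},
  {"translation":[0.037,-0.016,0],"turn":[0,0,0]},
  {"translation":[0.037,-0.016,0],"turn":[0,0,0]},
  {"translation":[0.038,-0.015,0],"turn":[0,0,0]},
  {"translation":[0,0,0],"turn":[0,0,-10]},
  {"translation":[0,0,0],"turn":[0,0,-10]},
  {"translation":[0,0,0],"turn":[0,0,-10]},
  {"translation":[0,0,0],"turn":[0,0,-10]},
  {"translation":[0,0,0],"turn":[0,0,-10]},
], gripper=0.6)

```text
time: 25.48
position: [630.3, -306.7, 203.5]
ee_rot: [-2.984, 0.979, 0.007]
wrist_force: [0.2, -0.2, -0.8]
opening: 51.2
```

Emit:
arm_command([
  {"translation":[0,0,0],"turn":[0,0,-10]},
  {"translation":[0,0,0],"turn":[0,0,-10]},
  {"translation":[0,0,0],"turn":[0,0,-10]},
  {"translation":[0,0,0],"turn":[0,0,-9.8]},
  {"translation":[0,0,0],"turn":[0,0,0]},
  {"translation":[0,0,0],"turn":[0,0,0]},
])

```text
time: 26.22
position: [630.7, -306.2, 205.2]
ee_rot: [-3.139, -0.082, 0.003]
wrist_force: [0.3, 0.1, 0.2]
opening: 51.4
```

```bash
cat >> h.py <<'E'
L0=np.array([610,59.,0]);DU=np.array([-.056,.998,0]);DV=np.array([-.998,-.056,0])
def dk(x,y,z): return tuple((L0+x*DU+y*DV).round(1)[:2])+(z,)
E
python3 - <<'E'
from h import *
plan(dk(-364,0,205)+(93.2,),dk(-364,0,12)+(93.2,),dk(-349,0,12)+(93.2,))
s=manip.state();print(s['joint_pos'].round(2))
E
```

```text
t 26.23 [ 630.7 -306.2  205.2] f [0.3 0.1 0.2] open 51.4
(np.float64(630.4), np.float64(-304.3), 205, 93.2) shift mm [-0.2 -1.9  0.2] turn z -0.2
(np.float64(630.4), np.float64(-304.3), 12, 93.2) shift mm [  0.   0. 193.] turn z 0.0
(np.float64(629.5), np.float64(-289.3), 12, 93.2) shift mm [ -0.1 -15.    0. ] turn z 0.0
[-0.5   0.37  0.95 -0.    1.82 -0.55]
```

Emit:
arm_command([
  {"translation":[0,0,0.045],"turn":[0,0,0]},
  {"translation":[0,0,0.045],"turn":[0,0,0]},
  {"translation":[0,0,0.045],"turn":[0,0,0]},
  {"translation":[0,0,0.035],"turn":[0,0,0]},
  {"translation":[0,0,0.023],"turn":[0,0,0]},
  {"translation":[0,-0.01,0],"turn":[0,0,0]},
  {"translation":[0,-0.01,0],"turn":[0,0,0]},
  {"translation":[0,-0.01,0],"turn":[0,0,0]},
  {"translation":[0,-0.01,0],"turn":[0,0,0]},
  {"translation":[0,-0.01,0],"turn":[0,0,0]},
])

```text
time: 27.48
position: [629.0, -256.1, 15.7]
ee_rot: [3.138, 0.088, 0.004]
wrist_force: [0.1, -5.7, 3.7]
opening: 51.6
```

```bash
cat >> h.py <<'E'
def panpos(n='top',z=40):
    a,s=cam(n);h=cv2.cvtColor(a,cv2.COLOR_RGB2HSV)
    m=((h[...,0]>100)&(h[...,0]<125)&(h[...,1]>150)&(h[...,2]>50)).astype(np.uint8)
    for c in cv2.findContours(m,0,2)[0]:
        if cv2.contourArea(c)>300:
            b=cv2.boxPoints(cv2.minAreaRect(c));w=pix2w(n,b,z,s);print('blue dock x,y',[((p-L0)@DU).round().item() for p in w],[((p-L0)@DV).round().item() for p in w])
E
python3 - <<'E'
from h import *
plan(); panpos()
p=np.array(manip.state()['position'])-L0; print('tcp dock',p@DU,p@DV)
E
```

```text
t 27.48 [ 629.  -256.1   15.7] f [ 0.1 -5.7  3.7] open 51.6
blue dock x,y [-137.0, -282.0, -280.0, -137.0] [-55.0, -55.0, 58.0, 58.0]
blue dock x,y [-118.0, -172.0, -274.0, -219.0] [-207.0, -281.0, -198.0, -126.0]
tcp dock -314.0526213652836 -1.4538854640337706
```

Emit:
arm_command([
  {"translation":[0,-0.012,0],"turn":[0,0,0]},
  {"translation":[0,-0.012,0],"turn":[0,0,0]},
  {"translation":[0,-0.012,0],"turn":[0,0,0]},
  {"translation":[0,-0.012,0],"turn":[0,0,0]},
  {"translation":[0,-0.012,0],"turn":[0,0,0]},
  {"translation":[0,-0.012,0],"turn":[0,0,0]},
  {"translation":[0,-0.012,0],"turn":[0,0,0]},
  {"translation":[0,-0.012,0],"turn":[0,0,0]},
  {"translation":[0,-0.012,0],"turn":[0,0,0]},
  {"translation":[0,-0.012,0],"turn":[0,0,0]},
])

```text
time: 28.78
position: [621.8, -136.4, 14.8]
ee_rot: [3.139, 0.088, 0.002]
wrist_force: [0.3, -5.0, 2.6]
opening: 51.5
```

Run:
```python
from h import *
plan(); panpos(z=50)
p=np.array(manip.state()['position'])-L0; print('tcp dock',p@DU,p@DV)
```

```text
t 28.77 [ 621.8 -136.4   14.8] f [ 0.3 -5.   2.6] open 51.5
blue dock x,y [-16.0, -122.0, -121.0, -16.0] [-57.0, -56.0, 58.0, 57.0]
blue dock x,y [-118.0, -171.0, -273.0, -219.0] [-204.0, -277.0, -195.0, -123.0]
tcp dock -193.71737807277796 -0.8289647845897612
```

Emit:
arm_command([
  {"translation":[0,-0.011,0],"turn":[0,0,0]},
  {"translation":[0,-0.011,0],"turn":[0,0,0]},
  {"translation":[0,-0.011,0],"turn":[0,0,0]},
  {"translation":[0,-0.011,-0.001],"turn":[0,0,0]},
  {"translation":[0,-0.011,-0.001],"turn":[0,0,0]},
  {"translation":[0,-0.008,-0.002],"turn":[0,0,0]},
  {"translation":[0,-0.008,-0.002],"turn":[0,0,0]},
  {"translation":[0,-0.006,-0.001],"turn":[0,0,0]},
  {"translation":[0,-0.006,-0.001],"turn":[0,0,0]},
  {"translation":[0,-0.006,-0.001],"turn":[0,0,0]},
])

```text
time: 30.08
position: [617.0, -48.7, 24.2]
ee_rot: [3.137, 0.087, 0.003]
wrist_force: [0.8, -10.6, 5.0]
opening: 51.3
```

Run:
```python
from h import *
plan(); cam('wrist','w8.png')
p=np.array(manip.state()['position'])-L0; print('tcp dock',p@DU,p@DV)
```

```text
t 30.07 [617.  -48.7  24.2] f [  0.8 -10.6   5. ] open 51.3
tcp dock -107.06445910364721 -1.0544940188275551
```

View pics/w8.png

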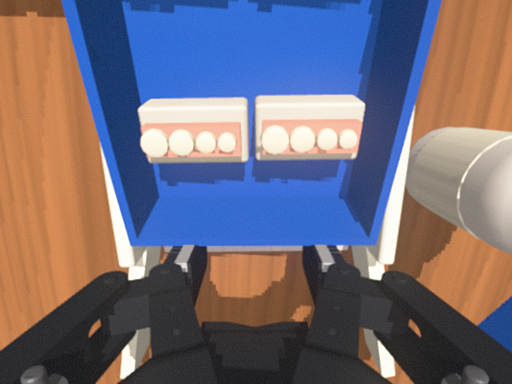

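Emit:
arm_command([
  {"translation":[0,-0.006,0],"turn":[0,0,0]},
  {"translation":[0,-0.005,0],"turn":[0,0,0]},
  {"translation":[0,-0.005,0],"turn":[0,0,0]},
  {"translation":[0,-0.005,0],"turn":[0,0,0]},
  {"translation":[0,-0.005,0],"turn":[0,0,0]},
  {"translation":[0,-0.005,0],"turn":[0,0,0]},
  {"translation":[0,-0.005,-0.001],"turn":[0,0,0]},
  {"translation":[0,-0.005,-0.001],"turn":[0,0,0]},
  {"translation":[0,-0.005,-0.001],"turn":[0,0,0]},
  {"translation":[0,-0.006,-0.001],"turn":[0,0,0]},
])

```text
time: 31.38
position: [616.8, 0.0, 33.2]
ee_rot: [3.133, 0.083, 0.016]
wrist_force: [0.5, 0.4, 0.8]
opening: 51.5
```

Emit:
arm_command([
  {"translation":[0,-0.007,-0.001],"turn":[0,0,0]},
  {"translation":[0,-0.007,-0.001],"turn":[0,0,0]},
  {"translation":[0,-0.007,-0.002],"turn":[0,0,0]},
  {"translation":[0,-0.006,-0.002],"turn":[0,0,0]},
  {"translation":[0,-0.005,-0.002],"turn":[0,0,0]},
  {"translation":[0,0,0],"turn":[0,0,0]},
])

```text
time: 32.12
position: [611.6, 37.9, 34.8]
ee_rot: [-3.139, -0.09, 0.0]
wrist_force: [-0.3, 0.1, 0.3]
opening: 51.3
```

Run:
```python
from h import *
plan(); cam('wrist','w9.png')
p=np.array(manip.state()['position'])-L0; print('tcp dock',p@DU,p@DV)
```

```text
t 32.12 [611.6  37.9  34.8] f [-0.3  0.1  0.3] open 51.3
tcp dock -21.4344565236295 -0.5427755726262922
```

View pics/w9.png

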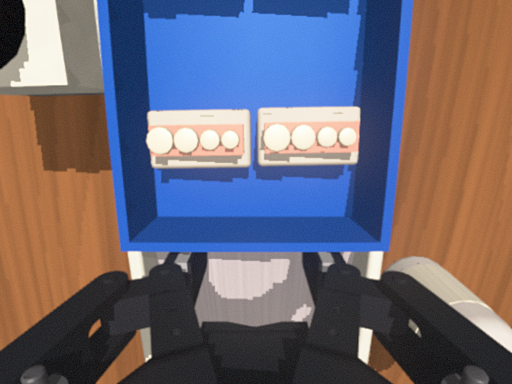

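Emit:
arm_command([
  {"translation":[0,-0.004,0],"turn":[0,0,0]},
  {"translation":[0,-0.004,0],"turn":[0,0,0]},
  {"translation":[0,-0.004,0],"turn":[0,0,0]},
  {"translation":[0,-0.003,0],"turn":[0,0,0]},
  {"translation":[0,-0.003,0],"turn":[0,0,0]},
  {"translation":[0,0,0],"turn":[0,0,0]},
  {"translation":[0,0,0],"turn":[0,0,0]},
])

```text
time: 33.05
position: [610.8, 55.3, 35.1]
ee_rot: [-3.14, -0.089, -0.001]
wrist_force: [0.2, 0.5, -0.6]
opening: 51.5
```

Run:
```python
from h import *
plan(); a,s=cam('wrist','w10.png');np.save('w10.npy',a)
p=np.array(s['position'])-L0; print('tcp dock',p@DU,p@DV)
for z in (60,70):
  w=pix2w('wrist',[(122,250),(388,250)],z,s); print(z,[((q-L0)@DU).round(1).item() for q in w],np.linalg.norm(w[0]-w[1]))
panpos(z=60)
```

```text
t 33.05 [610.8  55.3  35.1] f [ 0.2  0.5 -0.6] open 51.5
tcp dock -3.733925824643957 -0.6088158909336197
60 [4.9, 5.0] 123.04135561856337
70 [10.2, 10.3] 112.67943210317644
blue dock x,y [106.0, 11.0, 14.0, 108.0] [-1.0, 5.0, 64.0, 58.0]
blue dock x,y [176.0, 143.0, 141.0, 174.0] [-54.0, -54.0, 59.0, 59.0]
blue dock x,y [-118.0, -171.0, -272.0, -219.0] [-200.0, -273.0, -192.0, -121.0]
```

View pics/w10.png

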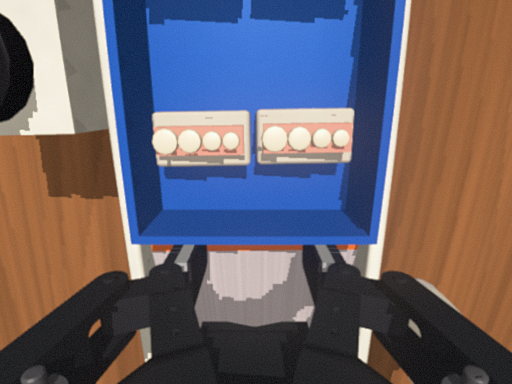

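The pan's rear edge now sits in front of the orange band (visible at row 248), and the pan looks level, with front at dock x ≈175. Backing off and moving on to the probe.

Emit:
arm_command([
  {"translation":[0,0.02,0],"turn":[0,0,0]},
  {"translation":[0,0,-0.04],"turn":[0,0,0]},
  {"translation":[0,0,-0.06],"turn":[0,0,0]},
  {"translation":[0,0,-0.06],"turn":[0,0,0]},
  {"translation":[0,0,-0.055],"turn":[0,0,0]},
  {"translation":[-0.02,-0.048,0],"turn":[0,0,0]},
  {"translation":[-0.02,-0.048,0],"turn":[0,0,0]},
  {"translation":[-0.02,-0.048,0],"turn":[0,0,0]},
  {"translation":[-0.02,-0.048,0],"turn":[0,0,0]},
  {"translation":[-0.02,-0.048,0],"turn":[0,0,0]},
])

```text
time: 34.4
position: [498.1, 269.0, 250.0]
ee_rot: [3.14, 0.087, 0.001]
wrist_force: [0.6, 0.1, 0.1]
opening: 51.4
```

Emit:
arm_command([
  {"translation":[0,0,0],"turn":[0,0,0]},
  {"translation":[0,0,0],"turn":[0,0,0]},
  {"translation":[0,0,0],"turn":[0,0,0]},
])

```text
time: 34.78
position: [499.1, 267.3, 249.7]
ee_rot: [3.14, 0.086, 0.0]
wrist_force: [-0.6, 0.1, -0.1]
opening: 51.2
```

Run:
```python
from h import *
import pickle
a,s=cam('wrist','w11.png'); np.save('w11.npy',a);pickle.dump(s,open('w11.pkl','wb')); plan()
h=cv2.cvtColor(a,cv2.COLOR_RGB2HSV)
m=(((h[...,0]<8)|(h[...,0]>172))&(h[...,1]>150)&(h[...,2]>90)).astype(np.uint8)
for c in cv2.findContours(m,0,2)[0]:
    if cv2.contourArea(c)>30: r=cv2.minAreaRect(c);print('red',r,cv2.contourArea(c))
m=((h[...,0]>50)&(h[...,0]<75)&(h[...,1]>120)&(h[...,2]>60)).astype(np.uint8)
for c in cv2.findContours(m,0,2)[0]:
    if cv2.contourArea(c)>100: r=cv2.minAreaRect(c);print('green',r,pix2w('wrist',[r[0]],78,s).round(1))
```

```text
t 34.83 [499.1 267.4 249.7] f [-0.6 -0.4  0. ] open 51.2
red ((243.7027130126953, 97.21622467041016), (16.111099243164062, 14.79590892791748), 80.53767395019531) 209.0
green ((252.25503540039062, 278.72149658203125), (9.830782890319824, 17.44964027404785), 55.00797653198242) [[504.7 132.8  78. ]]
```

View pics/w11.png

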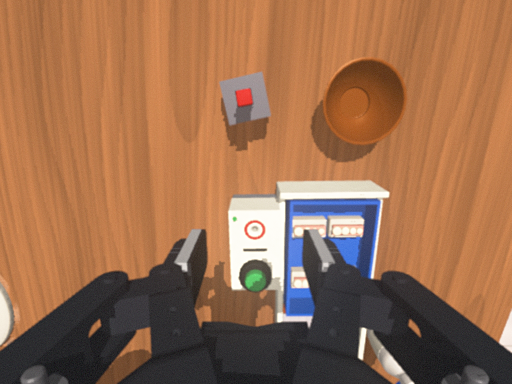

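The probe handle top is at (244,97), the socket ring at (255,229) and the button at (255,279). The pan lies flat in the bay with its models upright. Measuring these more exactly.

```bash
cat > m.py <<'E'
from h import *
def ring(a,s,x0,x1,y0,y1):
    h=cv2.cvtColor(a,cv2.COLOR_RGB2HSV).astype(int)
    m=(((h[...,0]<10)|(h[...,0]>170))&(h[...,1]>60)&(h[...,2]>90)).astype(np.uint8)
    k=np.zeros_like(m);k[y0:y1,x0:x1]=m[y0:y1,x0:x1]
    c=max(cv2.findContours(k,0,2)[0],key=cv2.contourArea); e=cv2.fitEllipse(c) if len(c)>5 else cv2.minAreaRect(c)
    print('ring',e,pix2w('wrist',[e[0]],70,s).round(1)); return c
def handle(a,s,z):
    h=cv2.cvtColor(a,cv2.COLOR_RGB2HSV)
    m=(((h[...,0]<8)|(h[...,0]>172))&(h[...,1]>150)&(h[...,2]>150)).astype(np.uint8)
    c=max(cv2.findContours(m,0,2)[0],key=cv2.contourArea); r=cv2.minAreaRect(c)
    b=cv2.boxPoints(r);w=pix2w('wrist',b,z,s); e=w[1]-w[0]
    print('handle',r,w.mean(0).round(1),np.linalg.norm(e).round(1),np.linalg.norm(w[2]-w[1]).round(1),'edge ang',np.degrees(np.arctan2(e[1],e[0])).round(1))
E
python3 - <<'E'
from m import *
import pickle
a=np.load('w11.npy');s=pickle.load(open('w11.pkl','rb'))
ring(a,s,235,275,210,245); handle(a,s,91)
h=cv2.cvtColor(a,cv2.COLOR_RGB2HSV)
w=pix2w('wrist',[(221,82),(263,73),(270,112)],46,s);print('rest',w.round(1))
for i in(0,1): d=w[i+1]-w[i];print(np.linalg.norm(d),np.degrees(np.arctan2(d[1],d[0])))
print(pix2w('wrist',[(378,188)],60,s),dk(145,98,70))
E
```

```text
ring ((254.35626220703125, 229.4149169921875), (18.53410530090332, 20.567646026611328), 91.50226593017578) [[503.9 196.7  70. ]]
handle ((243.66217041015625, 96.97297668457031), (15.617903709411621, 14.79590892791748), 80.53767395019531) [484.7 349.2  91. ] 14.8 15.0 edge ang 12.1
rest [[456.4 365.8  46. ]
 [503.7 378.   46. ]
 [514.6 335.6  46. ]]
48.84199500829896 14.503387344157275
43.762124723873505 -75.62918172649184
[[651.04872588 254.59223672  60.        ]] (np.float64(504.1), np.float64(198.2), 70)
```

Emit:
arm_command([
  {"translation":[-0.011,-0.0525,0],"turn":[0,0,-9.8]},
  {"translation":[0,0,0.049],"turn":[0,0,0]},
  {"translation":[0,0,0.048],"turn":[0,0,0]},
  {"translation":[0,0,0],"turn":[0,0,0]},
  {"translation":[0,0,0],"turn":[0,0,0]},
  {"translation":[0,0,0],"turn":[0,0,0]},
])

```text
time: 35.58
position: [485.8, 320.9, 156.3]
ee_rot: [-3.119, -0.356, -0.007]
wrist_force: [0.6, -1.2, 0.5]
opening: 51.7
```

Run:
```python
from m import *
a,s=cam('wrist','w12.png'); handle(a,s,91)
plan((484.7,349.2,120,103),(484.7,349.2,51,103))
```

```text
handle ((260.0, 169.0), (20.0, 20.0), 90.0) [484.9 349.4  91. ] 14.7 15.1 edge ang 13.0
t 35.62 [485.6 320.9 155.9] f [-0.8  0.1  0.4] open 51.4
(484.7, 349.2, 120, 103) shift mm [  5.3 -27.7  35.9] turn z 0.0
(484.7, 349.2, 51, 103) shift mm [ 0.  0. 69.] turn z 0.0
```

Emit:
arm_command([
  {"translation":[0.0055,-0.028,0],"turn":[0,0,0]},
  {"translation":[0,0,0.036],"turn":[0,0,0]},
  {"translation":[0,0,0.035],"turn":[0,0,0]},
  {"translation":[0,0,0.02],"turn":[0,0,0]},
  {"translation":[0,0,0.014],"turn":[0,0,0]},
  {"translation":[0,0,0],"turn":[0,0,0]},
  {"translation":[0,0,0],"turn":[0,0,0]},
  {"translation":[0,0,0],"turn":[0,0,0]},
])

```text
time: 36.62
position: [484.1, 349.5, 49.3]
ee_rot: [-3.12, -0.357, -0.003]
wrist_force: [-0.1, 0.6, 0.6]
opening: 51.3
```

Emit:
arm_command([
  {"translation":[0,0,0],"turn":[0,0,0]},
  {"translation":[0,0,0],"turn":[0,0,0]},
  {"translation":[0,0,0],"turn":[0,0,0]},
  {"translation":[0,0,0],"turn":[0,0,0]},
  {"translation":[0,0,0],"turn":[0,0,0]},
], gripper=0.1, grip_force=30)

```text
time: 37.25
position: [483.5, 349.2, 48.2]
ee_rot: [-3.121, -0.357, -0.001]
wrist_force: [0.3, 0.1, 3.3]
opening: 15.6
```

Run:
```python
from m import *
plan((484.8,349.3,140,103),(503.9,169,140,93.2))
```

```text
t 37.25 [483.5 349.2  48.2] f [0.3 0.1 3.3] open 15.6
(484.8, 349.3, 140, 103) shift mm [  1.3   0.2 -91.8] turn z 0.0
(503.9, 169, 140, 93.2) shift mm [-21.9 180.    0. ] turn z 9.8
```

Emit:
arm_command([
  {"translation":[0,0,-0.02],"turn":[0,0,0]},
  {"translation":[0,0,-0.03],"turn":[0,0,0]},
  {"translation":[0,0,-0.03],"turn":[0,0,0]},
  {"translation":[0,0,-0.022],"turn":[0,0,0]},
  {"translation":[-0.005,0.0393,0],"turn":[0,0,0]},
  {"translation":[-0.005,0.0393,0],"turn":[0,0,0]},
  {"translation":[-0.005,0.0393,0],"turn":[0,0,0]},
  {"translation":[-0.005,0.0393,0],"turn":[0,0,0]},
  {"translation":[-0.005,0.0393,0],"turn":[0,0,0]},
  {"translation":[0,0,0],"turn":[0,0,9.8]},
])

```text
time: 38.5
position: [503.7, 149.5, 151.1]
ee_rot: [3.14, 0.078, 0.001]
wrist_force: [-0.6, 0.2, -0.5]
opening: 15.7
```

Emit:
arm_command([
  {"translation":[0,0,0],"turn":[0,0,0]},
  {"translation":[0,0,0],"turn":[0,0,0]},
  {"translation":[0,0,0],"turn":[0,0,0]},
])

```text
time: 38.88
position: [503.3, 152.5, 149.9]
ee_rot: [-3.14, -0.093, 0.0]
wrist_force: [0.5, -0.3, 0.0]
opening: 15.8
```

Run:
```python
from m import *
a,s=cam('wrist','w13.png'); np.save('w13.npy',a)
x,y=w2pix('wrist',[(504,197,70)],s)[0].astype(int);print(x,y)
c=ring(a,s,x-35,x+35,y-35,y+35)
o=cv2.cvtColor(a,cv2.COLOR_RGB2BGR); cv2.drawContours(o,[c],-1,(255,255,0),1)
t=s['position']; Rm=R.from_rotvec(s['ee_rot']).as_matrix()
q=w2pix('wrist',[t+Rm@np.array([0,0,42.])],s)[0];print('predicted tip',q); cv2.circle(o,tuple(q.astype(int)),3,(0,255,0),1)
cv2.imwrite('pics/w13b.png',cv2.resize(o[80:330,130:380],None,fx=2.4,fy=2.4)); plan()
```

```text
257 144
ring ((257.4085693359375, 144.46339416503906), (33.04605484008789, 33.248512268066406), 36.289878845214844) [[503.8 197.1  70. ]]
predicted tip [253.15458447 215.84002291]
t 38.92 [503.3 152.5 149.8] f [-0.4 -0.2 -0.5] open 15.7
```

View pics/w13b.png

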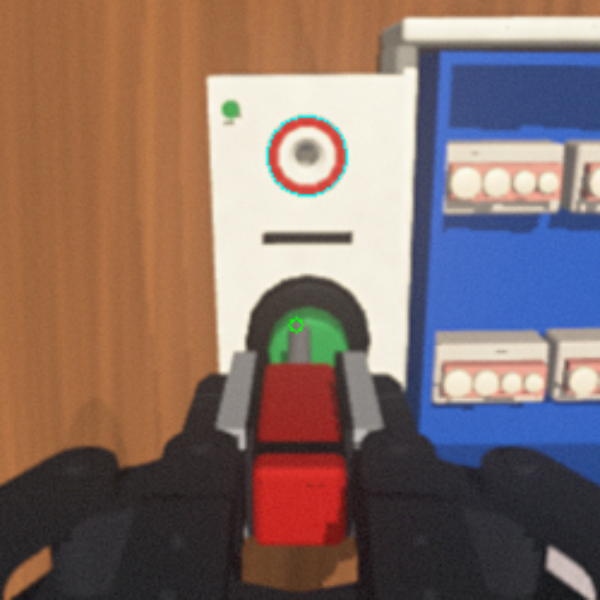

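Emit:
arm_command([
  {"translation":[0.001,-0.022,0],"turn":[0,0,0]},
  {"translation":[0.0008,-0.0226,0],"turn":[0,0,0]},
  {"translation":[0,0,0.02],"turn":[0,0,0]},
  {"translation":[0,0,0.014],"turn":[0,0,0]},
  {"translation":[0,0,0],"turn":[0,0,0]},
  {"translation":[0,0,0],"turn":[0,0,0]},
  {"translation":[0,0,0],"turn":[0,0,0]},
])

```text
time: 39.8
position: [503.0, 196.4, 116.4]
ee_rot: [-3.14, -0.088, -0.001]
wrist_force: [0.1, 0.2, 0.1]
opening: 15.5
```

Run:
```python
from m import *
plan((503.0,197.1,112,93.2)); cam('wrist','w14.png')
o=cv2.imread('pics/w14.png'); cv2.imwrite('pics/w14b.png',cv2.resize(o[130:330,150:350],None,fx=3,fy=3))
```

```text
t 39.80 [503.  196.4 116.4] f [0.1 0.2 0.1] open 15.5
(503.0, 197.1, 112, 93.2) shift mm [ 0.1 -0.7  4.4] turn z 0.0
```

View pics/w14b.png

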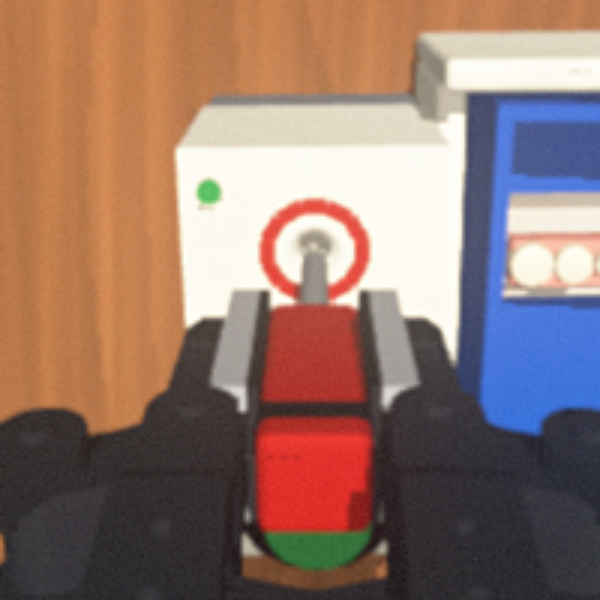

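The pin tip (314,250) sits right on the socket centre (315,250). Inserting.

Emit:
arm_command([
  {"translation":[0,-0.0005,0.003],"turn":[0,0,0]},
  {"translation":[0,0,0.003],"turn":[0,0,0]},
  {"translation":[0,0,0.003],"turn":[0,0,0]},
  {"translation":[0,0,0.003],"turn":[0,0,0]},
  {"translation":[0,0,0],"turn":[0,0,0]},
])

```text
time: 40.48
position: [502.5, 197.1, 103.3]
ee_rot: [3.14, 0.089, -0.001]
wrist_force: [0.5, -0.2, -0.1]
opening: 16.0
```

Run:
```python
from m import *
plan((503.0,197.1,72,93.2))
```

```text
t 40.48 [502.5 197.1 103.3] f [ 0.5 -0.2 -0.1] open 16.0
(503.0, 197.1, 72, 93.2) shift mm [ 0.6  0.  31.3] turn z 0.0
```

Emit:
arm_command([
  {"translation":[0,0,0.006],"turn":[0,0,0]},
  {"translation":[0,0,0.006],"turn":[0,0,0]},
  {"translation":[0,0,0.006],"turn":[0,0,0]},
  {"translation":[0,0,0.005],"turn":[0,0,0]},
  {"translation":[0,0,0.004],"turn":[0,0,0]},
  {"translation":[0,0,0.003],"turn":[0,0,0]},
  {"translation":[0,0,0.001],"turn":[0,0,0]},
  {"translation":[0,0,0],"turn":[0,0,0]},
  {"translation":[0,0,0],"turn":[0,0,0]},
])

```text
time: 41.6
position: [502.8, 197.2, 73.0]
ee_rot: [-3.14, -0.089, -0.001]
wrist_force: [-0.2, -0.2, 0.4]
opening: 16.0
```

Run:
```python
from m import *
plan((503.0,197.1,72,93.2))
```

```text
t 41.60 [502.8 197.2  73. ] f [-0.2 -0.2  0.4] open 16.0
(503.0, 197.1, 72, 93.2) shift mm [0.2 0.1 1. ] turn z 0.0
```

Emit:
arm_command([
  {"translation":[0,0,0.001],"turn":[0,0,0]},
  {"translation":[0,0,0.001],"turn":[0,0,0]},
  {"translation":[0,0,0],"turn":[0,0,0]},
  {"translation":[0,0,0],"turn":[0,0,0]},
])

```text
time: 42.1
position: [502.9, 197.2, 72.1]
ee_rot: [-3.14, -0.089, -0.002]
wrist_force: [-1.8, -1.2, 6.0]
opening: 15.5
```

Emit:
arm_command([
  {"translation":[0,0,0],"turn":[0,0,0]},
  {"translation":[0,0,0],"turn":[0,0,0]},
  {"translation":[0,0,0],"turn":[0,0,0]},
  {"translation":[0,0,-0.03],"turn":[0,0,0]},
  {"translation":[0,0,-0.04],"turn":[0,0,0]},
  {"translation":[0,0,-0.05],"turn":[0,0,0]},
  {"translation":[0,0,-0.05],"turn":[0,0,0]},
  {"translation":[0,0.02,0],"turn":[0,0,0]},
  {"translation":[0,0,0],"turn":[0,0,0]},
  {"translation":[0,0,0],"turn":[0,0,0]},
], gripper=0.5)

```text
time: 43.35
position: [503.3, 177.0, 238.7]
ee_rot: [3.14, 0.088, -0.005]
wrist_force: [0.2, -0.3, 0.2]
opening: 42.8
```

Run:
```python
from m import *
a,s=cam('wrist','w15.png'); plan(); handle(a,s,115)
h=cv2.cvtColor(a,cv2.COLOR_RGB2HSV)
m=((h[...,0]>50)&(h[...,0]<75)&(h[...,1]>120)&(h[...,2]>60)).astype(np.uint8)
for c in cv2.findContours(m,0,2)[0]:
    if cv2.contourArea(c)>100: r=cv2.minAreaRect(c);print('green',r,pix2w('wrist',[r[0]],78,s).round(1))
```

```text
t 43.40 [503.3 177.2 238.7] f [ 0.6 -0.8  0.1] open 42.9
handle ((255.5, 159.5), (25.0, 21.0), 90.0) [503.4 202.  115. ] 19.5 23.7 edge ang 3.3
green ((256.5, 215.0), (20.0, 21.0), 90.0) [[508.5 132.6  78. ]]
```

View pics/w15.png

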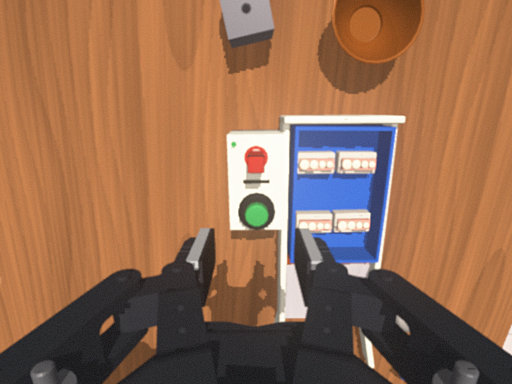

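Emit:
arm_command([
  {"translation":[0,0.022,0],"turn":[0,0,0]},
  {"translation":[0,0.0217,0],"turn":[0,0,0]},
  {"translation":[0,0,0.045],"turn":[0,0,0]},
  {"translation":[0,0,0.04],"turn":[0,0,0]},
  {"translation":[0,0,0.03],"turn":[0,0,0]},
  {"translation":[0,0,0.018],"turn":[0,0,0]},
  {"translation":[0,0,0],"turn":[0,0,0]},
  {"translation":[0,0,0],"turn":[0,0,0]},
  {"translation":[0,0,0],"turn":[0,0,0]},
], gripper=0)

```text
time: 44.52
position: [507.1, 133.8, 109.5]
ee_rot: [-3.14, -0.089, -0.004]
wrist_force: [0.8, 0.3, -0.4]
opening: -0.1
```

Run:
```python
from m import *
import pickle
plan((505.5,133.5,90,93.2))
a=cv2.cvtColor(cv2.imread('pics/w15.png'),cv2.COLOR_BGR2RGB); s=manip.state(); s=dict(s); s['position']=np.array([503.3,177.2,238.7])
w=pix2w('wrist',[(291,126),(394,126),(382,263),(289,262)],60,s)
print('pan dock x',[((p-L0)@DU).round(1).item() for p in w],'y',[((p-L0)@DV).round(1).item() for p in w])
b,s=cam('wrist','w16.png'); o=cv2.imread('pics/w16.png');cv2.imwrite('pics/w16b.png',cv2.resize(o[120:320,150:350],None,fx=2.5,fy=2.5))
```

```text
t 44.52 [507.1 133.8 109.5] f [ 0.8  0.3 -0.4] open -0.1
(505.5, 133.5, 90, 93.2) shift mm [-1.7  0.2 19.5] turn z 0.0
pan dock x [176.9, 177.6, 7.0, 9.2] y [58.3, -56.5, -64.3, 54.7]
```

View pics/w16b.png

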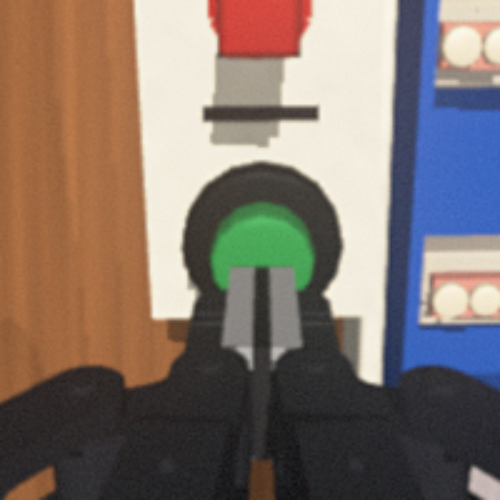

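Run:
```python
from m import *
s=manip.state()
for z in(76,80,84): print(pix2w('wrist',[(254.8,224.4),(150+212/2.5,224.4),(150+314/2.5,224.4)],z,s).round(1).tolist())
```

```text
[[508.3, 131.1, 76.0], [495.1, 130.3, 76.0], [522.1, 131.8, 76.0]]
[[508.2, 132.7, 80.0], [495.3, 132.0, 80.0], [521.7, 133.5, 80.0]]
[[508.1, 134.4, 84.0], [495.5, 133.7, 84.0], [521.3, 135.1, 84.0]]
```

Emit:
arm_command([
  {"translation":[0,0,0.012],"turn":[0,0,0]},
  {"translation":[0,0,0.01],"turn":[0,0,0]},
  {"translation":[0,0,0.003],"turn":[0,0,0]},
  {"translation":[0,0,0.002],"turn":[0,0,0]},
  {"translation":[0,0,0.002],"turn":[0,0,0]},
  {"translation":[0,0,0],"turn":[0,0,0]},
  {"translation":[0,0,0],"turn":[0,0,0]},
])

```text
time: 45.45
position: [507.0, 133.7, 85.5]
ee_rot: [-3.14, -0.089, -0.007]
wrist_force: [-14.8, -3.0, 34.0]
opening: 0.1
```

Emit:
arm_command([
  {"translation":[0,0,0.001],"turn":[0,0,0]},
  {"translation":[0,0,0.001],"turn":[0,0,0]},
  {"translation":[0,0,0],"turn":[0,0,0]},
  {"translation":[0,0,0],"turn":[0,0,0]},
])

```text
time: 45.95
position: [507.1, 133.7, 85.4]
ee_rot: [-3.14, -0.089, -0.009]
wrist_force: [-17.4, -4.3, 42.4]
opening: -0.1
```

Emit:
arm_command([
  {"translation":[0,0,-0.002],"turn":[0,0,0]},
  {"translation":[0,0,-0.0015],"turn":[0,0,0]},
  {"translation":[0,0,0],"turn":[0,0,0]},
  {"translation":[0,0,0],"turn":[0,0,0]},
])

```text
time: 46.45
position: [506.9, 133.7, 85.7]
ee_rot: [-3.14, -0.089, -0.006]
wrist_force: [-10.7, -2.7, 27.6]
opening: -0.1
```

Emit:
arm_command([
  {"translation":[0,0,-0.003],"turn":[0,0,0]},
  {"translation":[0,0,0],"turn":[0,0,0]},
  {"translation":[0,0,0],"turn":[0,0,0]},
])

```text
time: 46.82
position: [506.8, 133.6, 85.9]
ee_rot: [-3.14, -0.089, -0.004]
wrist_force: [-5.1, -1.2, 15.9]
opening: 0.3
```

Emit:
arm_command([
  {"translation":[0,0,-0.0025],"turn":[0,0,0]},
  {"translation":[0,0,0],"turn":[0,0,0]},
  {"translation":[0,0,0],"turn":[0,0,0]},
])

```text
time: 47.2
position: [506.6, 133.6, 86.0]
ee_rot: [-3.14, -0.089, -0.002]
wrist_force: [0.4, -0.7, 6.4]
opening: -0.6
```

Emit:
arm_command([
  {"translation":[0,0,-0.0025],"turn":[0,0,0]},
  {"translation":[0,0,0],"turn":[0,0,0]},
  {"translation":[0,0,0],"turn":[0,0,0]},
])

```text
time: 47.58
position: [506.6, 133.6, 88.2]
ee_rot: [-3.14, -0.089, -0.001]
wrist_force: [3.6, 1.1, 3.0]
opening: 0.1
```

The force falls gradually above z=86 (6.4 N at 86.0, 3.0 N at 88.2). That is the button spring, so it was fully down. Letting go and retreating.

Emit:
arm_command([
  {"translation":[0,0,-0.02],"turn":[0,0,0]},
  {"translation":[0,0,-0.05],"turn":[0,0,0]},
  {"translation":[0,0,-0.05],"turn":[0,0,0]},
  {"translation":[0,0,-0.05],"turn":[0,0,0]},
  {"translation":[-0.03,0.04,0],"turn":[0,0,0]},
  {"translation":[-0.03,0.04,0],"turn":[0,0,0]},
  {"translation":[-0.03,0.04,0],"turn":[0,0,0]},
  {"translation":[0,0,0],"turn":[0,0,0]},
  {"translation":[0,0,0],"turn":[0,0,0]},
  {"translation":[0,0,0],"turn":[0,0,0]},
])

```text
time: 48.82
position: [423.4, 9.4, 258.2]
ee_rot: [-3.14, -0.091, 0.001]
wrist_force: [0.5, 1.0, 0.8]
opening: 0.1
```

Run:
```python
from m import *
plan(); a,s=cam('scene','s2.png'); b,_=cam('top','t2.png'); panpos(z=60)
c=cv2.imread('pics/s2.png')[120:250,180:400]; t=cv2.imread('pics/t2.png')[150:280,90:310]
cv2.imwrite('pics/fin.png',np.hstack([cv2.resize(c,(396,234),interpolation=cv2.INTER_CUBIC),cv2.resize(t,(396,234),interpolation=cv2.INTER_CUBIC)]))
```

```text
t 48.83 [423.4   9.4 258.2] f [0.5 1.  0.8] open 0.1
blue dock x,y [178.0, 5.0, 2.0, 174.0] [-54.0, -55.0, 58.0, 60.0]
blue dock x,y [-118.0, -171.0, -271.0, -218.0] [-200.0, -273.0, -192.0, -121.0]
```

View pics/fin.png

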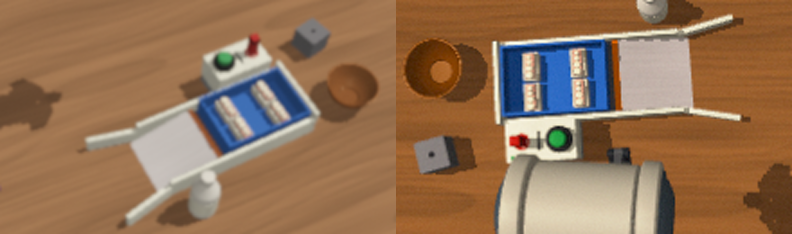

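```bash
python3 -c "
from rig import manip
print(manip.finish_job(), manip.state()['time'])"
```

```text
the job is handed in; nothing more can be done
the job is handed in; nothing more can be done
```

The job is done and handed in at about 49 s on the robot's clock.

- **Models:** Four models were on the table, and all four now stand upright in the larger blue pan. The first grasp came out 13 mm high, so I set that model down and regripped it.
- **Pan:** I pushed it up the ramp with two fingers. It lies flat behind the lip, with its back edge measured at dock x of about 2–9 mm and its front at 174–178 mm, inside the 0–12 mm window for home.
- **Probe:** I moved it to the socket. It met resistance (6 N) at tool height 72.1 mm, against about 72 mm expected for fully home.
- **Button:** I pressed it to its hard stop and let go. On the way up the force fell gradually from 6.4 N to 3.0 N, which fits its spring.

**Final check:** The last scene and top views showed everything in place, the bowl and resin bottle undisturbed, and the arm clear. They did not show the dropper; it was last seen in place just before the push.

**One reading to note:** The button stood higher than I had measured, so the shut fingertips pressed at up to 42 N on the wrist-force reading before I backed off. That is well under the 120 N wrist limit. The 40 N limit is for the arm and gripper body, and I took it not to cover fingertips.

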